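Lay out the bench to reseal a guide rod

ROBOT

A 7-joint arm with a two-finger parallel gripper is mounted at the origin on a cart in front of the work surface, level with it; the furniture and walls round the work are solid. World frame = base frame: x ahead of the robot, y to its left, z up, the work surface at z = 0. Lengths are in m, angles in rad, forces in N, time in s.
With the tool pointing down it reaches from about 0.4 to 0.9 m from the base axis. Payload 5.5 kg.
Tool frame: the origin (TCP) lies at the very end of the fingers, on their centre line; the grasp point (between the pads) lies 19 mm behind it; z points along the fingers, y is the direction in which the jaws open and shut (so a half turn about z gives the same grasp; the last joint's range is limited). The gripper opens to 92 mm and grips with 3 to 60 N. Pads are 19 mm wide; open, the fingers measure 130 mm over their backs; the gripper's body (75 mm by 190 mm) begins 47 mm behind the grasp point.
Start: joints at [0.263, 0.501, -0.427, 1.55, 0.221, 1.138, -0.21], TCP at [0.65, 0, 0.227] pointing down, gripper open.
Joint ranges: [-2.88, 2.88], [-0.31, 2.03], [-1.54, 1.56], [0.2, 2.42], [-1.41, 4.55], [0.19, 2.02], [-2.57, 2.57]. Speed limits (rad/s): [2.57, 2.57, 3.14, 3.14, 3.14, 3.14, 3.14].

INTERFACE

Orientations are given as [roll, pitch, yaw] about the fixed x, y, z axes, in that order (R = Rz(yaw) Ry(pitch) Rx(roll)).
In Python, from rig import sensors, cams, hand_in gives the robot as it stands.
- The arm moves only by the tool step_arm, never from a script. Its argument "commands" is one flat list of numbers, 7 for each row, row after row: the turn, a rotation vector about the world's x, y, z in degrees, then the shift along the world's x, y, z in m, then the finger opening in m, from 0 to 0.0918. A call has 1 to 5 rows; each row is the pose to reach, as a shift and turn from the pose commanded when the call began; what a row does not reach only later rows make up. A row lasts 1/10 s, in which the tool goes at most 50 mm and 8.59 degrees, less where a joint would pass 70% of its speed; a pose out of reach is approached as far as the arm can. A call with a gripper value outside its range is refused whole. The fingers move at their own pace and stop on an object; the grip force is fixed at half the most. Time passes only in rows, so rows that repeat a pose let the fingers close. It gives the time, the measured TCP pose, the force and the opening at its end, in the units of the state.
- sensors.get_state(): the state, without advancing time (a new reading comes with each control period).
- cams.grab_frame(name): name is "scene" or "side" or "wrist"; returns a dict with "pixels" (400x640x3 uint8, red, green, blue), "K" (3x3 intrinsics, pixels), "cam_to_world" (4x4, takes a point from camera to world coordinates); the wrist camera has in their place "tool_from_camera" (4x4, takes a point from camera to tool coordinates, whose origin is the TCP and whose axes are the flange's). Camera axes: x right, y down, z forward; pixel columns grow to the right and rows downward; lengths in m; the calibration is good to about 2 mm. A picture is of the moment at which its call begins: read the wrist's pose just before it. There is no depth.
- hand_in(): hands the job in, once; it reports no verdict.
The state is a dict: "time_s": time; "joint_positions": joint angles; "qvel": joint speeds; "joint_torque": joint torques, N m; "tcp_pos": TCP position; "orientation": TCP orientation; "force": force on the tool from outside, world axes, zero at the start; "wrist_torque": the same for the moment, N m; "gripper_width": opening from 0.0 (shut) to 1.0 (fully open).
Only numpy, scipy, OpenCV 4.12 (cv2) and the standard library are available. Lean on these libraries where they do the work, as an engineer would, in place of code of your own. Each camera call takes 0.05 s, during which the arm holds its last target.

TASK

Get the bench ready for fitting new seals on the guide rod: first stand the loose V-block to the right of the bolted-down one, in line with it and 100 mm away centre to centre, then lay the rod in both vees, sticking out equally at both ends. Next set the white seal tin upright behind the rod, midway between the blocks with its centre about 70 mm from the rod, and last lay the marker in front of the rod, midway and parallel to it, about 60 mm away. Leave the other things on the bench where they stand.

Things in the scene. Friction and masses are not known exactly. Their poses are not given: they have to be found in the camera images.
- vblock_fixed: Dark steel V-block bolted to the table: 60 (x) by 30 (y) by 45 mm high, with bolted foot lugs (18 mm long, 11 mm high) on its near and far faces. Origin: centre of its underside. y runs along the vee (rod direction): +y robot-left, -y robot-right; +x is behind (away from the robot), -x in front. 90 degree vee open on top, 40 mm wide, bottom line at z = 25 mm. Cannot move; place and yaw vary.
- vblock_loose: Loose dark steel V-block, the same without lugs: 60 (x) by 30 (y) by 45 mm high, 0.3 to 0.6 kg, vee along its y axis, bottom of the vee at z = 25 mm, the same turned half round. Origin: centre of its underside; it starts standing on the table, vee up. Grip it across its 30 mm or its 60 mm. Target: 100 mm to the -y side of the bolted block, vees in line.
- guide_rod: Bright steel guide rod, 18 mm diameter, 160 mm long along its y axis, about 0.3 kg, with a dark groove near each end; starts lying on the table and can roll. Origin: on its skin at mid length, 9 mm from its axis (underneath at the start; the body can turn about its y axis).
- rod_centre (a point): The centre of the rod, on its axis at mid length: 9 mm above the table at the start, 37.7 mm when the rod lies fully in the vees.
- seal_tin: Round white seal tin with its lid on, 66 mm diameter, 30 mm high. Origin: centre of its underside; z up. Grip it across its diameter low down or high up; the lid does not come off.
- marker: Black and white felt marker, 15 mm thick, 127 mm long along its y axis, lying on the table; does not roll. Origin: underside at mid length.
- nest_fixture: Bystander: blue nest fixture with two pins, 45 x 70 x 30 mm. Origin: centre of its underside.
- leak_plug_0: Bystander: small yellowish plug, 27 mm diameter, 26 mm high, in front of the metal parts bin (80 mm high) that fills the back left of the table. Origin: centre of its underside.
- leak_plug_1: Bystander: small grey plug, 27 mm diameter, 26 mm high, in front of the metal parts bin (80 mm high) that fills the back left of the table. Origin: centre of its underside.
- tweezers: Bystander: tweezers, 118 mm long, 10 mm high, lying along the parts bin. Origin: underside at mid length.
There are look-alikes about, which are no part of the job. There is more than one size of the seal_tin; the job needs the larger.

How it is judged:
On the way, in this order (a step that is already met when the one before it is completed fails the run):
1. the loose V-block stands in line with the bolted one, 100 mm to its right (x of vblock_loose in the frame of vblock_fixed between -0.008 and 0.008 m and y of vblock_loose in the frame of vblock_fixed between -0.11 and -0.09 m and angle between the y axis of vblock_loose and the y axis of vblock_fixed, either way round below 0.12 rad and angle between vblock_loose's own z axis and vertical below 0.06 rad and height (world z) of vblock_loose below 0.004 m and contact force between vblock_loose and the fingers below 0.05 N and linear speed of vblock_loose below 0.02 m/s), for 0.2 s.
2. the rod lies in both vees, centred, and is released (x of vblock_loose in the frame of vblock_fixed between -0.008 and 0.008 m and y of vblock_loose in the frame of vblock_fixed between -0.11 and -0.09 m and angle between the y axis of vblock_loose and the y axis of vblock_fixed, either way round below 0.12 rad and angle between vblock_loose's own z axis and vertical below 0.06 rad and height (world z) of vblock_loose below 0.004 m and x of rod_centre in the frame of vblock_fixed between -0.006 and 0.006 m and y of rod_centre in the frame of vblock_fixed between -0.062 and -0.038 m and z of rod_centre in the frame of vblock_fixed between 0.0345 and 0.0415 m and angle between the y axis of guide_rod and the y axis of vblock_fixed, either way round below 0.1 rad and angle between guide_rod's own y axis and vertical between 1.53 and 1.61 rad and contact force between guide_rod and the fingers below 0.05 N and linear speed of guide_rod below 0.02 m/s), for 0.2 s.
3. the seal tin stands behind the rod, midway, and is released (x of rod_centre in the frame of vblock_fixed between -0.006 and 0.006 m and y of rod_centre in the frame of vblock_fixed between -0.062 and -0.038 m and z of rod_centre in the frame of vblock_fixed between 0.0345 and 0.0415 m and angle between the y axis of guide_rod and the y axis of vblock_fixed, either way round below 0.1 rad and angle between guide_rod's own y axis and vertical between 1.53 and 1.61 rad and x of seal_tin in the frame of vblock_fixed between 0.052 and 0.09 m and y of seal_tin in the frame of vblock_fixed between -0.068 and -0.032 m and angle between seal_tin's own z axis and vertical below 0.06 rad and height (world z) of seal_tin below 0.004 m and contact force between seal_tin and the fingers below 0.05 N and linear speed of seal_tin below 0.02 m/s), for 0.2 s.
4. the marker lies in front of the rod, parallel to it, and is released (x of rod_centre in the frame of vblock_fixed between -0.006 and 0.006 m and y of rod_centre in the frame of vblock_fixed between -0.062 and -0.038 m and z of rod_centre in the frame of vblock_fixed between 0.0345 and 0.0415 m and angle between the y axis of guide_rod and the y axis of vblock_fixed, either way round below 0.1 rad and angle between guide_rod's own y axis and vertical between 1.53 and 1.61 rad and x of marker in the frame of vblock_fixed between -0.08 and -0.042 m and y of marker in the frame of vblock_fixed between -0.07 and -0.03 m and angle between the y axis of marker and the y axis of vblock_fixed, either way round below 0.15 rad and height (world z) of marker below 0.012 m and contact force between marker and the fingers below 0.05 N and linear speed of marker below 0.02 m/s), for 0.2 s.
At the end, for the whole second after the job is handed in: Loose V-block flat, 100 +-10 mm right of the bolted one, in line within 8 mm and 0.12 rad. Rod level in both vees, midway within 12 mm. Tin upright 52-90 mm behind the rod line, midway within 18 mm. Marker flat 42-80 mm in front, midway within 20 mm, parallel within 0.15 rad. All at rest (x of vblock_loose in the frame of vblock_fixed between -0.008 and 0.008 m and y of vblock_loose in the frame of vblock_fixed between -0.11 and -0.09 m and angle between the y axis of vblock_loose and the y axis of vblock_fixed, either way round below 0.12 rad and angle between each of vblock_loose, seal_tin's own z axis and vertical below 0.06 rad and height (world z) of each of vblock_loose, seal_tin below 0.004 m and x of rod_centre in the frame of vblock_fixed between -0.006 and 0.006 m and y of rod_centre in the frame of vblock_fixed between -0.062 and -0.038 m and z of rod_centre in the frame of vblock_fixed between 0.0345 and 0.0415 m and angle between the y axis of guide_rod and the y axis of vblock_fixed, either way round below 0.1 rad and angle between guide_rod's own y axis and vertical between 1.53 and 1.61 rad and x of seal_tin in the frame of vblock_fixed between 0.052 and 0.09 m and y of seal_tin in the frame of vblock_fixed between -0.068 and -0.032 m and x of marker in the frame of vblock_fixed between -0.08 and -0.042 m and y of marker in the frame of vblock_fixed between -0.07 and -0.03 m and angle between the y axis of marker and the y axis of vblock_fixed, either way round below 0.15 rad and height (world z) of marker below 0.012 m and linear speed of each of vblock_loose, guide_rod, seal_tin, marker below 0.02 m/s); the robot touches nothing.
It fails at once if a bystander (nest fixture, plug or tweezers) was moved by more than 25 mm (distance of any of nest_fixture, leak_plug_0, leak_plug_1, tweezers from where it was at the start of the episode above 0.025 m).
It also fails if it takes over 72 s, if anything falls off the work surface, if the arm or the gripper's body presses on something with over 40 N, if the wrist force passes 120 N, or if a joint passes its speed limit or range.

## Working session

There is one attempt and no reset: what is moved stays moved. The work goes in short steps, Python scripts to look and compute and a tool call to move; the robot and the scene stay as the last step left them, time stands still between calls to the robot, and variables do not carry over. Pictures are saved under pics/ and viewed, and the job is handed in when it is done.

Besides the shell and the picture viewer there is one more tool, called after ">>>" by a JSON object that holds its "fn" and its "kwargs", one argument or row to a line. step_arm: Moves the arm, as the interface text tells. Its arguments: {"type":"object","properties":{"commands":{"type":"array"}},"required":["commands"]}

```bash
ls; mkdir -p pics
python3 - <<'E'
from rig import sensors,cams
import cv2
s=sensors.get_state();print(s)
for n in ["scene","side","wrist"]:
    f=cams.grab_frame(n)
    cv2.imwrite(f"pics/{n}0.png",cv2.cvtColor(f["pixels"],cv2.COLOR_RGB2BGR))
    print(n,f["K"].round(1).tolist(),(f.get("cam_to_world") if "cam_to_world" in f else f["tool_from_camera"]).round(4).tolist())
E
```

```text
pics
{'time_s': 0.0, 'joint_positions': array([ 0.26317321,  0.50184079, -0.42679775,  1.55150262,  0.22080079,
        1.13829767, -0.21031017]), 'qvel': array([-1.05476226e-03,  3.52399292e-04, -1.03221846e-03, -7.39975798e-06,
        5.09075382e-05, -1.64265148e-03, -1.67946365e-03]), 'joint_torque': array([-1.62834690e-04, -5.66597199e+01, -5.81602022e+00, -2.79113513e+01,
       -6.85700797e-02,  3.08415934e-02,  1.78752666e-04]), 'tcp_pos': array([ 6.49269041e-01, -2.17865167e-05,  2.25661475e-01]), 'orientation': array([-3.13960434e+00, -6.11185287e-05,  1.57088428e+00]), 'force': array([ 0.38880154, -0.00976522,  1.06005433]), 'wrist_torque': array([0.01724339, 0.00625887, 0.03087029]), 'gripper_width': 1.000887803315679}
scene [[458.2, 0.0, 321.5], [0.0, 458.2, 196.0], [0.0, 0.0, 1.0]] [[-0.4336, -0.7064, 0.5595, 0.0706], [-0.9011, 0.3342, -0.2764, 0.188], [0.0083, -0.624, -0.7814, 0.7142], [0.0, 0.0, 0.0, 1.0]]
side [[364.1, 0.0, 321.5], [0.0, 364.1, 199.4], [0.0, 0.0, 1.0]] [[0.9462, -0.1359, 0.2936, 0.312], [-0.3235, -0.4151, 0.8503, -0.7645], [0.0063, -0.8996, -0.4367, 0.3996], [0.0, 0.0, 0.0, 1.0]]
wrist [[314.8, 0.0, 318.9], [0.0, 314.8, 194.0], [0.0, 0.0, 1.0]] [[0.0001, -0.9645, -0.2641, 0.0702], [1.0, -0.0001, 0.0005, 0.0009], [-0.0005, -0.2641, 0.9645, -0.1589], [0.0, 0.0, 0.0, 1.0]]
```

View pics/scene0.png

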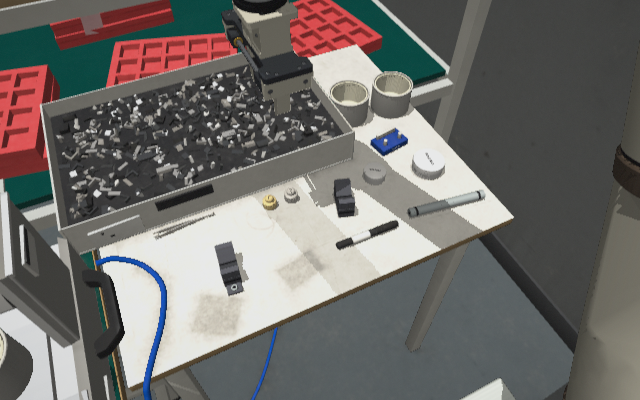

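View pics/side0.png

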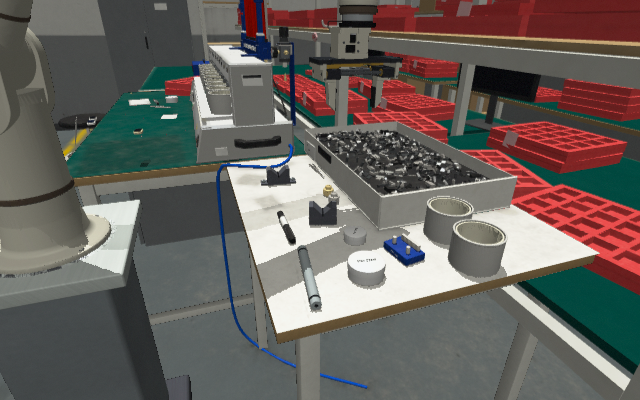

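View pics/wrist0.png

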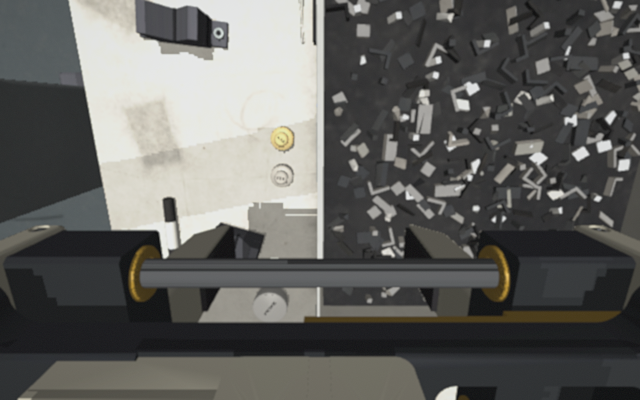

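```bash
cat > h.py <<'E'
import numpy as np,cv2
from rig import sensors,cams
from scipy.spatial.transform import Rotation as Ro
def grab(n,save=None):
    s=sensors.get_state(); f=cams.grab_frame(n)
    if "cam_to_world" in f: T=np.array(f["cam_to_world"])
    else:
        W=np.eye(4);W[:3,:3]=Ro.from_euler("xyz",s["orientation"]).as_matrix();W[:3,3]=s["tcp_pos"]
        T=W@np.array(f["tool_from_camera"])
    im=cv2.cvtColor(f["pixels"],cv2.COLOR_RGB2BGR)
    if save: cv2.imwrite(f"pics/{save}.png",im)
    return im,np.array(f["K"]),T
def ray(K,T,u,v):
    d=T[:3,:3]@np.linalg.solve(K,np.array([u,v,1.0])); return T[:3,3],d
def onz(K,T,u,v,z):
    o,d=ray(K,T,u,v); return o+d*(z-o[2])/d[2]
def proj(K,T,p):
    q=np.linalg.inv(T)@np.append(p,1); q=K@q[:3]; return q[:2]/q[2]
def crop(im,x0,y0,x1,y1,k,name):
    cv2.imwrite(f"pics/{name}.png",cv2.resize(im[y0:y1,x0:x1],None,fx=k,fy=k,interpolation=cv2.INTER_CUBIC))
E
python3 - <<'E'
from h import *
im,K,T=grab("scene");np.savez("cal_scene",K=K,T=T)
crop(im,200,230,260,300,8,"s_fix");crop(im,320,130,500,260,4,"s_right")
im,K,T=grab("side");np.savez("cal_side",K=K,T=T)
crop(im,250,150,420,315,4,"d_all")
E
```

```text
(no output)
```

View pics/s_fix.png

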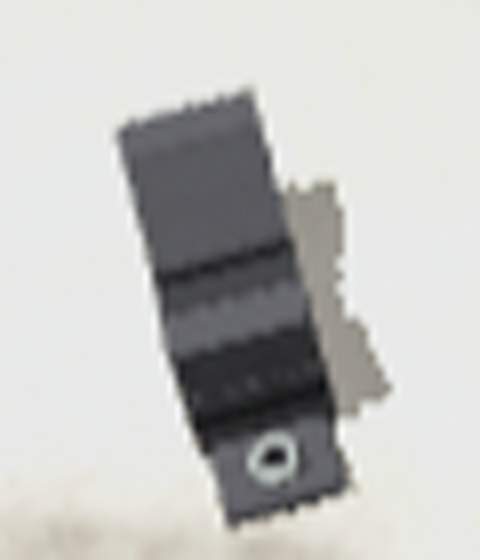

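View pics/s_right.png

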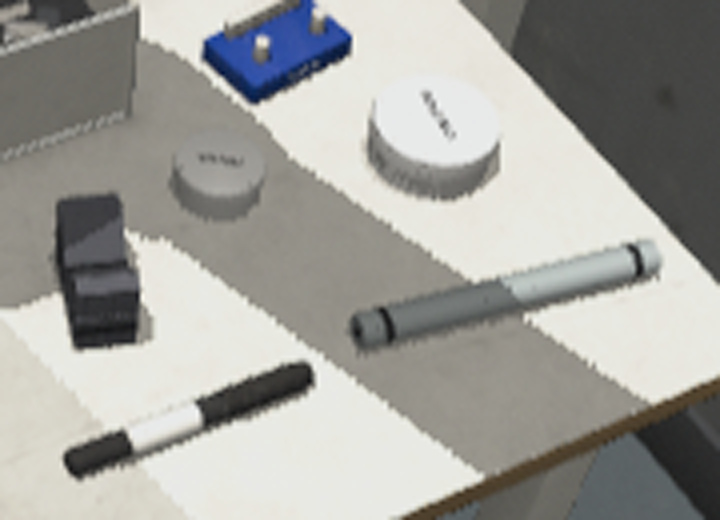

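View pics/d_all.png

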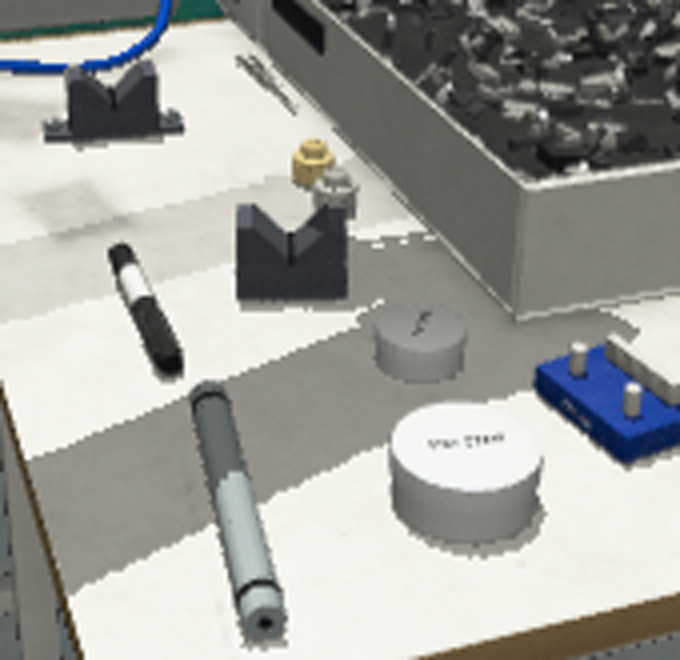

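Run:
```python
from h import *
S=np.load("cal_scene.npz");D=np.load("cal_side.npz")
def sf(px,py,k,x0,y0): return x0+(px+.5)/k-.5,y0+(py+.5)/k-.5
def P(c,off,k,lst):
    for n,px,py,z in lst:
        u=sf(px,py,k,*off); print(n,np.round(onz(c["K"],c["T"],*u,z)*1000,1)[:2])
print("scene fix");P(S,(200,230),8,[("farleft top",118,130,.045),("farright top",252,92,.045),("lug nearleft",230,525,0),("lug nearright",350,492,0),("bolt",272,458,.011)])
print("scene right");P(S,(320,130),4,[("loose top farL",57,200,.045),("loose top farR",121,196,.045),("loose bot nearL",75,347,0),("loose bot nearR",137,342,0),("rod L axis",355,326,.009),("rod R",659,257,.009),("marker L",68,462,.0075),("marker R",311,372,.0075),("tin top L",369,118,.03),("tin top R",500,120,.03),("tin top far",437,75,.03),("tin top near",432,160,.03)])
print("side");P(D,(250,150),4,[("fix lug L",45,140,0),("fix lug R",183,132,0),("fix tipL",69,68,.045),("fix tipR",157,65,.045),("loose botL",237,300,0),("loose botR",347,299,0),("loose tipL",237,207,.045),("loose tipR",347,207,.045),("rod far",208,385,.009),("rod near",264,622,.009),("marker far",118,247,.0075),("marker near",172,370,.0075),("tinL",391,452,.03),("tinR",541,452,.03),("tin far",465,402,.03),("tinnear",467,493,.03)])
```

```text
scene fix
farleft top [529.9 165. ]
farright top [526.8 136. ]
lug nearleft [455.5 171.9]
lug nearright [451.8 146.3]
bolt [460.5 159.2]
scene right
loose top farL [576.  -87.7]
loose top farR [ 565.1 -116.7]
loose bot nearL [522.8 -72.2]
loose bot nearR [ 512.7 -100.6]
rod L axis [ 470.6 -196.3]
rod R [ 442.2 -356. ]
marker L [461.8 -37.2]
marker R [ 457.3 -163.6]
tin top L [ 568.5 -263.1]
tin top R [ 538.6 -323.1]
tin top far [ 579.4 -312.1]
tin top near [ 530.5 -276.1]
side
fix lug L [452.9 152.5]
fix lug R [546.2 136.7]
fix tipL [474.9 166. ]
fix tipR [533.3 153.2]
loose botL [513.1 -98. ]
loose botR [ 571.  -115.9]
loose tipL [520.7 -74.9]
loose tipR [578.3 -93.8]
rod far [ 470.9 -187.7]
rod near [ 445.6 -353.2]
marker far [462.2 -30.6]
marker near [ 458.3 -166.9]
tinL [ 522.3 -293.4]
tinR [ 583.4 -313.6]
tin far [ 568.8 -268.6]
tinnear [ 541.1 -329.5]
```

>>> {"fn": "step_arm", "kwargs": {
  "commands": [0, 0, 0, -0.05, 0.03, 0, 0.09, 0, 0, 0, -0.1, 0.06, 0, 0.09, 0, 0, 0, -0.15, 0.075, -0.02, 0.09, 0, 0, 0, -0.15, 0.075, -0.04, 0.09, 0, 0, 0, -0.15, 0.075, -0.04, 0.09]
}}

```text
time_s: 0.75
tcp_pos: [0.4946, 0.0759, 0.1841]
orientation: [-3.135, 0.001, 1.574]
force: [-0.2, -0.3, 0.2]
gripper_width: 0.983
```

Run:
```python
from h import *
im,K,T=grab("wrist","w1");np.savez("cal_w1",K=K,T=T)
crop(im,230,0,410,240,3,"w1c")
S=np.load("cal_scene.npz")
for n,u,v,z in [("plug0",269,201,.013),("plug1",291,195,.013),("bin corner",352,157,0),("bin L",90,250,0)]:
  print(n,onz(S["K"],S["T"],u,v,z).round(3))
```

```text
plug0 [0.605 0.037 0.013]
plug1 [ 0.601 -0.007  0.013]
bin corner [ 0.65 -0.17  0.  ]
bin L [0.649 0.37  0.   ]
```

View pics/w1.png

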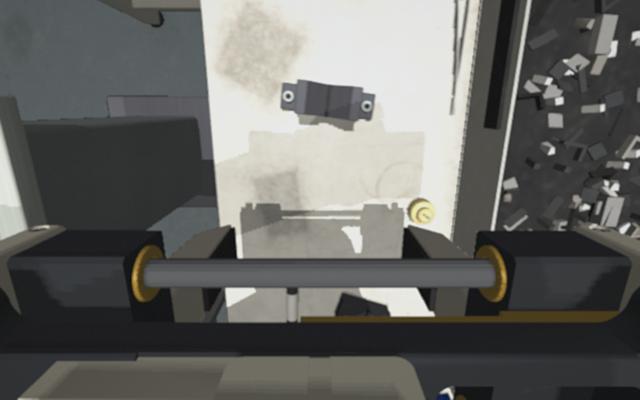

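View pics/w1c.png

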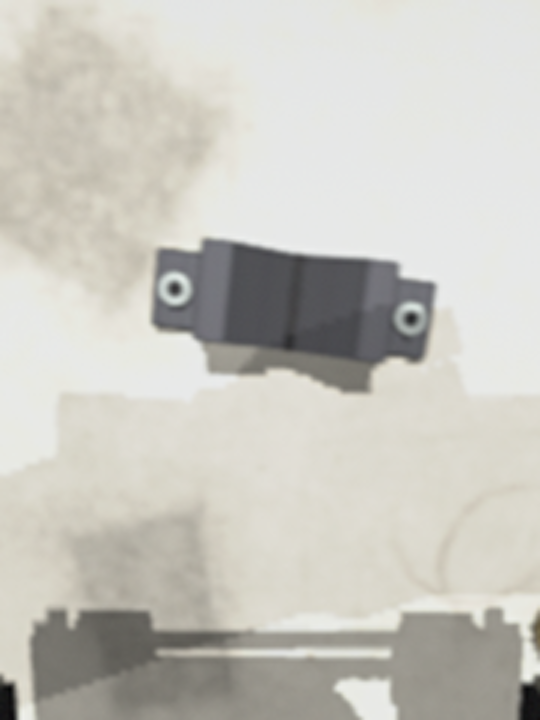

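Run:
```python
from h import *
S=np.load("cal_w1.npz")
def g(px,py,z): return onz(S["K"],S["T"],230+(px+.5)/3-.5,(py+.5)/3-.5,z)[:2]*1000
b1,b2=g(175,289,.013),g(410,318,.013)
print(b1,b2,(b1+b2)/2,np.linalg.norm(b2-b1),np.degrees(np.arctan2(*(b2-b1)[::-1])))
q=[g(203,239,.045),g(398,262,.045),g(387,360,.045),g(196,338,.045)];print(np.array(q).round(1),np.mean(q,0))
for a,b in((0,1),(3,2),(3,0),(2,1)):
  d=q[b]-q[a];print(np.linalg.norm(d),np.degrees(np.arctan2(d[1],d[0])))
v=g(295,252,.025),g(290,349,.025);d=v[0]-v[1];print(v,np.mean(v,0),np.degrees(np.arctan2(-d[0],d[1])))
l=[g(156,249,.011),g(153,328,.011),g(436,283,.011),g(429,360,.011)];print(np.array(l).round(1),np.mean(l,0))
```

```text
[463.15354279 157.01470343] [541.96107272 147.98379574] [502.55730775 152.49924959] 79.3232883037921 -6.537263871407512
[[475.  170.2]
 [533.2 163.9]
 [531.  135.4]
 [472.5 141.7]] [502.93349852 152.80088389]
58.5618843816903 -6.168458193209596
58.891081454923274 -6.153914761681167
28.63451044553515 84.88551653680811
28.627515253787646 85.54482887140976
(array([502.83553623, 168.01361447]), array([501.5430506, 138.022605 ])) [502.18929341 153.01810973] -2.4676787713616837
[[456.9 169.8]
 [455.2 144.4]
 [550.4 159.3]
 [549.3 134.2]] [502.97235186 151.916248  ]
```

>>> {"fn": "step_arm", "kwargs": {
  "commands": [0, 0, 8.5, 0.02, -0.04, 0, 0.09, 0, 0, 17, 0.04, -0.08, 0, 0.09, 0, 0, 25.5, 0.06, -0.12, 0, 0.09, 0, 0, 34, 0.08, -0.15, 0, 0.09, 0, 0, 42.5, 0.1, -0.18, 0, 0.09]
}}

```text
time_s: 1.3
tcp_pos: [0.6024, -0.1086, 0.1877]
orientation: [3.14, 0.002, 2.316]
force: [0.0, 1.1, 0.4]
gripper_width: 0.981
```

>>> {"fn": "step_arm", "kwargs": {
  "commands": [0, 0, 8.5, 0.01, -0.01, 0, 0.09, 0, 0, 17, 0.01, -0.01, 0, 0.09, 0, 0, 25.5, 0.01, -0.01, 0, 0.09, 0, 0, 27.5, 0.01, -0.01, 0, 0.09, 0, 0, 27.5, 0.01, -0.01, 0, 0.09]
}}

```text
time_s: 1.8
tcp_pos: [0.6115, -0.1167, 0.1873]
orientation: [3.141, 0.001, 2.79]
force: [-0.3, -0.0, -0.1]
gripper_width: 0.977
```

Run:
```python
from h import *
s=sensors.get_state();print(s["tcp_pos"],s["orientation"],s["qvel"].round(3),s["joint_positions"].round(2))
im,K,T=grab("wrist","w2");np.savez("cal_w2",K=K,T=T)
```

```text
[ 0.61147499 -0.11667362  0.18729578] [3.14094406e+00 1.47864977e-03 2.79021302e+00] [-0.012 -0.008  0.009  0.013 -0.007 -0.003 -0.04 ] [ 0.61  0.53 -0.63  1.66  0.35  1.06  1.09]
```

View pics/w2.png

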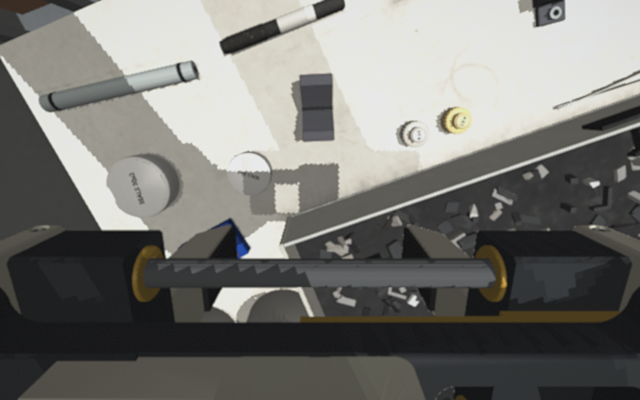

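Run:
```python
from h import *
im=cv2.imread("pics/w2.png")
crop(im,285,60,350,150,7,"w2l");crop(im,30,50,210,120,4,"w2r");crop(im,90,140,190,225,6,"w2t");crop(im,210,0,350,60,5,"w2m")
```

```text
(no output)
```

View pics/w2l.png

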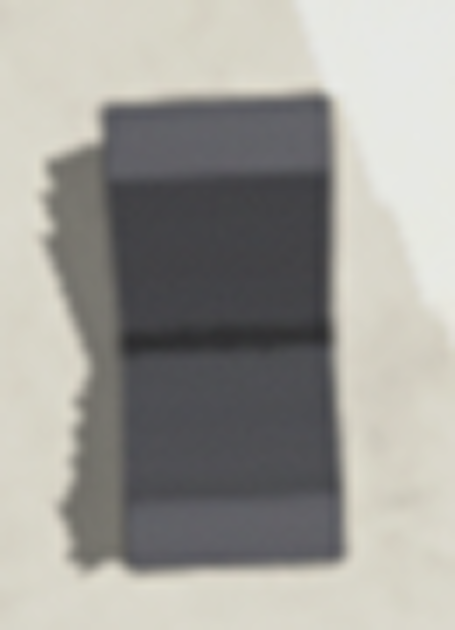

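View pics/w2r.png

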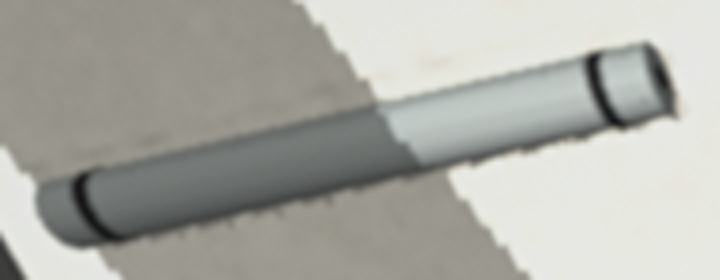

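View pics/w2t.png

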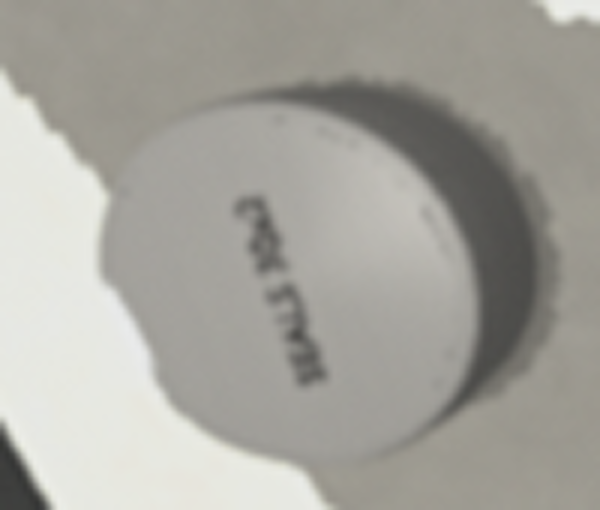

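View pics/w2m.png

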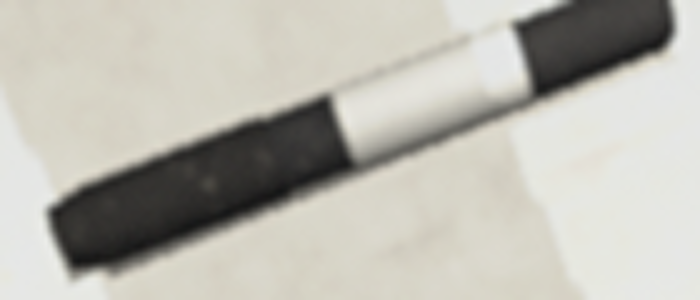

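Run:
```python
from h import *
S=np.load("cal_w2.npz")
def g(px,py,z,k,o): return onz(S["K"],S["T"],o[0]+(px+.5)/k-.5,o[1]+(py+.5)/k-.5,z)[:2]*1000
o=(285,60)
q=[g(106,102,.045,7,o),g(327,96,.045,7,o),g(342,560,.045,7,o),g(128,570,.045,7,o)]
print("loose",np.array(q).round(1).tolist(),np.mean(q,0))
for a,b in((0,1),(3,2),(0,3),(1,2)):
  d=q[b]-q[a];print(np.linalg.norm(d),np.degrees(np.arctan2(d[1],d[0])))
o=(30,50);a,b=g(50,212,.009,4,o),g(660,80,.009,4,o);d=b-a;print("rod",a,b,(a+b)/2,np.linalg.norm(d),np.degrees(np.arctan2(-d[0],d[1])))
a,b=g(93,205,.009,4,o),g(605,90,.009,4,o);d=b-a;print("grooves",(a+b)/2,np.linalg.norm(d),np.degrees(np.arctan2(-d[0],d[1])))
o=(90,140);t=[g(100,260,.03,6,o),g(480,300,.03,6,o),g(265,97,.03,6,o),g(330,462,.03,6,o)];print("tin",np.array(t).round(1).tolist(),np.mean(t,0),g(290,280,.03,6,o))
o=(210,0);a,b=g(62,240,.0075,5,o),g(665,18,.0075,5,o);d=b-a;print("marker",a,b,(a+b)/2,np.linalg.norm(d),np.degrees(np.arctan2(-d[0],d[1])))
```

```text
loose [[512.9, -99.2], [521.9, -72.4], [578.1, -90.1], [569.4, -117.8]] [545.58666668 -94.87751327]
28.34386922136252 71.33742316464651
28.99820004758479 72.51383413371356
59.53278309562181 -18.19321728299977
58.946374679165466 -17.558417548211903
rod [ 443.5922122  -358.23220397] [ 468.82902688 -197.17645002] [ 456.21061954 -277.70432699] 163.02101917948715 -8.905610092671727
grooves [ 456.05363659 -279.03775829] 137.27037849399574 -8.505171552354517
tin [[540.9, -324.5], [569.7, -266.6], [525.8, -284.2], [587.1, -305.2]] [ 555.85807764 -295.12130577] [ 555.24649453 -295.6535042 ]
marker [ 459.40936264 -163.22992953] [463.5064701  -38.60212245] [ 461.45791637 -100.91602599] 124.69513457371113 -1.8829060608736423
```

>>> {"fn": "step_arm", "kwargs": {
  "commands": [0, 0, 2.2, -0.04, 0.013, -0.02, 0.09, 0, 0, 2.2, -0.066, 0.022, -0.05, 0.09, 0, 0, 2.2, -0.066, 0.022, -0.09, 0.09, 0, 0, 2.2, -0.066, 0.022, -0.12, 0.09, 0, 0, 2.2, -0.066, 0.022, -0.12, 0.09]
}}

```text
time_s: 2.35
tcp_pos: [0.5412, -0.0934, 0.0635]
orientation: [-3.14, -0.006, 2.829]
force: [0.6, 0.8, 0.3]
gripper_width: 0.981
```

Run:
```python
from h import *
s=sensors.get_state();print(s["tcp_pos"],s["orientation"])
im,K,T=grab("wrist","w3")
```

```text
[ 0.54124919 -0.09338393  0.06348629] [-3.14044952 -0.00642376  2.8291809 ]
```

View pics/w3.png

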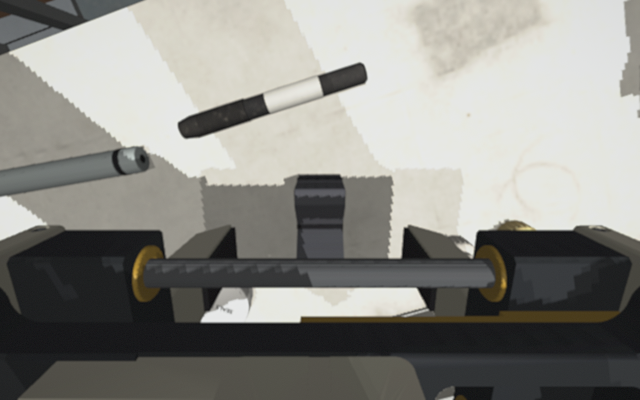

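>>> {"fn": "step_arm", "kwargs": {
  "commands": [0, 0, 0, 0.002, -0.001, -0.03, 0.09, 0, 0, 0, 0.002, -0.001, -0.05, 0.09, 0, 0, 0, 0.002, -0.001, -0.055, 0.09, 0, 0, 0, 0.002, -0.001, -0.055, 0.09]
}}

```text
time_s: 2.8
tcp_pos: [0.5471, -0.0941, 0.0127]
orientation: [3.141, 0.001, 2.83]
force: [0.4, -0.7, 0.2]
gripper_width: 0.978
```

>>> {"fn": "step_arm", "kwargs": {
  "commands": [0, 0, 0, -0.001, 0, -0.007, 0.09, 0, 0, 0, -0.001, 0, -0.007, 0.05, 0, 0, 0, -0.001, 0, -0.007, 0.02, 0, 0, 0, -0.001, 0, -0.007, 0.02, 0, 0, 0, -0.001, 0, -0.007, 0.02]
}}

```text
time_s: 3.3
tcp_pos: [0.5453, -0.094, 0.0051]
orientation: [3.142, 0.001, 2.831]
force: [0.4, -1.1, 0.0]
gripper_width: 0.682
```

>>> {"fn": "step_arm", "kwargs": {
  "commands": [0, 0, 0, 0, 0, 0, 0.015, 0, 0, 0, 0, 0, 0, 0.015, 0, 0, 0, 0, 0, 0, 0.015]
}}

```text
time_s: 3.6
tcp_pos: [0.545, -0.094, 0.0047]
orientation: [3.142, -0.0, 2.831]
force: [0.4, -0.0, -0.2]
gripper_width: 0.419
```

>>> {"fn": "step_arm", "kwargs": {
  "commands": [0, 0, 0, 0, 0, 0, 0.015, 0, 0, 0, 0, 0, 0, 0.015, 0, 0, 0, 0, 0, 0, 0.015, 0, 0, 0, 0, 0, 0.004, 0.015]
}}

```text
time_s: 4.0
tcp_pos: [0.544, -0.0939, 0.0081]
orientation: [-3.141, -0.002, 2.831]
force: [0.8, -0.7, -2.4]
gripper_width: 0.321
```

>>> {"fn": "step_arm", "kwargs": {
  "commands": [0, 0, 0, 0, 0, 0.035, 0.015, 0, 0, 6, -0.02, 0.045, 0.035, 0.015, 0, 0, 11.5, -0.04, 0.09, 0.035, 0.015, 0, 0, 11.5, -0.054, 0.13, 0.035, 0.015, 0, 0, 11.5, -0.054, 0.147, 0.035, 0.015]
}}

```text
time_s: 4.5
tcp_pos: [0.4876, 0.0576, 0.0437]
orientation: [3.14, -0.003, 3.037]
force: [0.3, -1.2, -3.0]
gripper_width: 0.322
```

>>> {"fn": "step_arm", "kwargs": {
  "commands": [0, 0, 0, 0, 0, 0, 0.015, 0, 0, 0, 0, 0, 0, 0.015]
}}

```text
time_s: 4.7
tcp_pos: [0.4909, 0.0528, 0.0437]
orientation: [-3.141, -0.0, 3.033]
force: [-0.7, 0.1, -3.0]
gripper_width: 0.319
```

Run:
```python
from h import *
s=sensors.get_state();print(s["tcp_pos"],s["orientation"])
im,K,T=grab("wrist","w4");im,K,T=grab("scene");crop(im,200,180,360,310,4,"s4")
```

```text
[0.49085456 0.05278737 0.04367733] [-3.14090511e+00 -3.45322909e-04  3.03254126e+00]
```

View pics/s4.png

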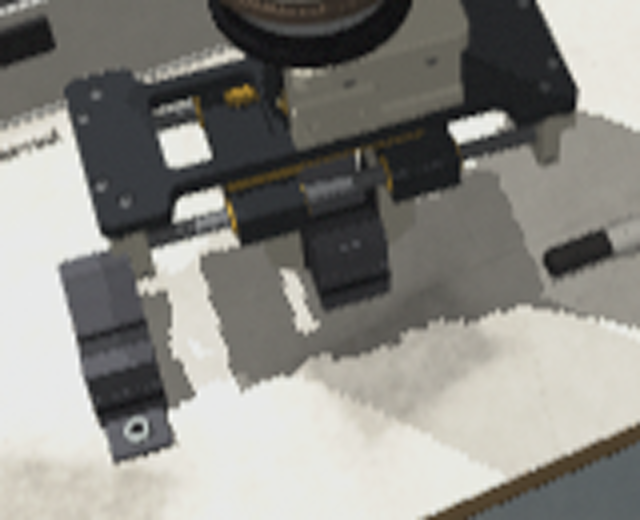

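>>> {"fn": "step_arm", "kwargs": {
  "commands": [0, 0, 0, 0, 0, -0.025, 0.015, 0, 0, 0, 0, 0, -0.035, 0.015, 0, 0, 0, 0, 0, -0.0385, 0.015, 0, 0, 0, 0, 0, -0.0385, 0.015, 0, 0, 0, 0, 0, -0.0385, 0.05]
}}

```text
time_s: 5.3
tcp_pos: [0.4916, 0.0527, 0.0056]
orientation: [3.141, 0.001, 3.031]
force: [0.5, 0.6, -0.5]
gripper_width: 0.369
```

>>> {"fn": "step_arm", "kwargs": {
  "commands": [0, 0, 0, 0, 0, 0, 0.06, 0, 0, 0, 0, 0, 0, 0.06, 0, 0, 0, 0, 0, 0.03, 0.06, 0, 0, 0, 0, 0, 0.07, 0.06, 0, 0, 0, 0, 0, 0.12, 0.06]
}}

```text
time_s: 5.8
tcp_pos: [0.4896, 0.0531, 0.1255]
orientation: [3.141, -0.003, 3.032]
force: [1.6, 0.2, 0.5]
gripper_width: 0.649
```

>>> {"fn": "step_arm", "kwargs": {
  "commands": [0, 0, 0, 0.04, 0.02, 0.03, 0.08, 0, 0, 0, 0.08, 0.045, 0.06, 0.08, 0, 0, 0, 0.08, 0.045, 0.06, 0.08, 0, 0, 0, 0.08, 0.045, 0.06, 0.08]
}}

```text
time_s: 6.2
tcp_pos: [0.5725, 0.0995, 0.1865]
orientation: [3.14, 0.003, 3.033]
force: [-0.6, -0.1, 0.3]
gripper_width: 0.866
```

Run:
```python
from h import *
s=sensors.get_state();print(s["tcp_pos"],s["orientation"])
im,K,T=grab("wrist","w5");np.savez("cal_w5",K=K,T=T)
crop(im,230,40,430,160,4,"w5c")
```

```text
[0.57252518 0.09953137 0.18650416] [3.13994392e+00 2.69847192e-03 3.03296935e+00]
```

View pics/w5.png

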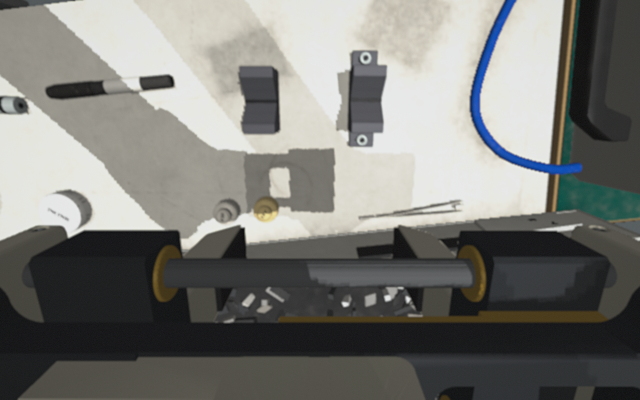

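View pics/w5c.png

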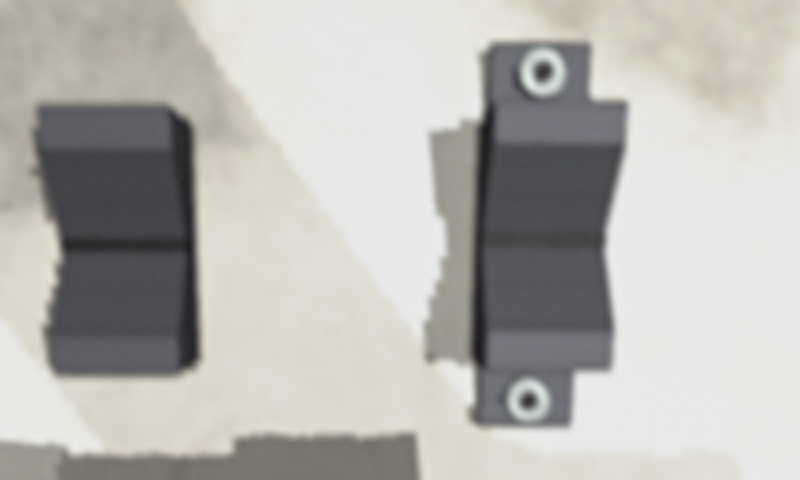

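Run:
```python
from h import *
S=np.load("cal_w5.npz")
def g(px,py,z): return onz(S["K"],S["T"],230+(px+.5)/4-.5,40+(py+.5)/4-.5,z)[:2]*1000
def blk(c):
    q=np.array([g(x,y,.045) for x,y in c]);m=q.mean(0);d=(q[1]-q[0]+q[2]-q[3]);e=(q[3]+q[2]-q[0]-q[1])
    print(q.round(1).tolist(),m.round(1),np.degrees(np.arctan2(-d[0],d[1])).round(2),np.degrees(np.arctan2(e[1],e[0])).round(2),np.hypot(*d)/2,np.hypot(*e)/2);return m,np.arctan2(e[1],e[0])
L,_=blk([(38,105),(168,105),(183,376),(52,376)])
F,a=blk([(493,102),(627,102),(612,370),(486,369)])
v=L-F
b1,b2=g(543,71,.013),g(528,400,.013);print("bolts",(b1+b2)/2,np.degrees(np.arctan2(*(b2-b1)[::-1])),np.hypot(*(b2-b1)))
for A in (a,np.radians(-6.3)):
  print(v@[np.cos(A),np.sin(A)],v@[-np.sin(A),np.cos(A)])
```

```text
[[460.1, 40.0], [463.2, 68.7], [522.3, 63.4], [519.0, 32.8]] [491.1  51.2] -6.22 -6.03 29.809332425899306 59.334803889348365
[[470.4, 140.6], [473.6, 170.2], [531.9, 163.7], [528.4, 134.3]] [501.1 152.2] -6.44 -6.28 29.687776049621355 58.49823604463078
bolts [500.7948436  152.26124755] -6.779134860981789 79.64059671039254
1.1694716726847407 -101.41887920678
1.207729301890353 -101.41843083722999
```

>>> {"fn": "step_arm", "kwargs": {
  "commands": [0, 0, -8.5, -0.01, -0.04, 0, 0.06, 0, 0, -17, -0.02, -0.08, 0, 0.06, 0, 0, -25.5, -0.03, -0.12, 0, 0.06, 0, 0, -34, -0.04, -0.16, 0, 0.06, 0, 0, -42.5, -0.05, -0.2, 0, 0.06]
}}

```text
time_s: 6.75
tcp_pos: [0.5174, -0.1041, 0.1835]
orientation: [-3.138, -0.003, 2.283]
force: [0.3, 0.7, 0.3]
gripper_width: 0.654
```

>>> {"fn": "step_arm", "kwargs": {
  "commands": [0, 0, -8.5, -0.015, -0.04, 0, 0.06, 0, 0, -17, -0.03, -0.08, 0, 0.06, 0, 0, -25.5, -0.045, -0.12, 0, 0.06, 0, 0, -34, -0.06, -0.16, 0, 0.06, 0, 0, -42.5, -0.075, -0.2, 0, 0.06]
}}

```text
time_s: 7.25
tcp_pos: [0.4421, -0.3029, 0.1836]
orientation: [-3.138, -0.002, 1.541]
force: [2.2, 0.2, 0.1]
gripper_width: 0.651
```

>>> {"fn": "step_arm", "kwargs": {
  "commands": [0, 0, -7.5, 0, -0.04, 0, 0.06, 0, 0, -7.5, 0, -0.045, 0, 0.06, 0, 0, -7.5, 0, -0.045, 0, 0.06]
}}

```text
time_s: 7.55
tcp_pos: [0.4431, -0.3478, 0.1835]
orientation: [-3.138, -0.001, 1.414]
force: [0.2, 0.3, 0.2]
gripper_width: 0.653
```

Run:
```python
from h import *
s=sensors.get_state();print(s["tcp_pos"],s["orientation"],s["joint_positions"].round(2))
im,K,T=grab("wrist","w6");np.savez("cal_w6",K=K,T=T)
crop(im,250,20,410,220,4,"w6c")
```

```text
[ 0.44308338 -0.34778552  0.18350951] [-3.13813066e+00 -1.21073272e-03  1.41411056e+00] [ 0.85  0.38 -0.29  1.82  0.13  0.97  0.35]
```

View pics/w6.png

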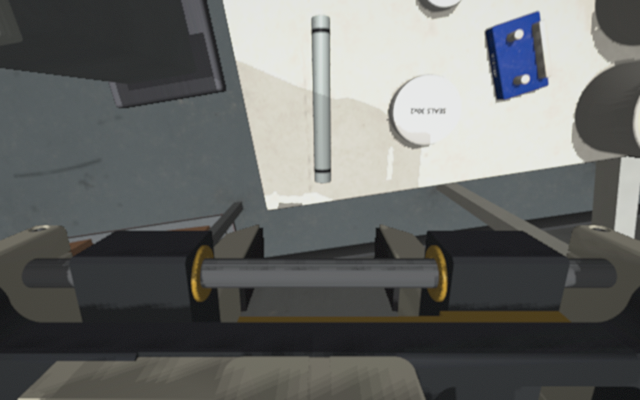

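View pics/w6c.png

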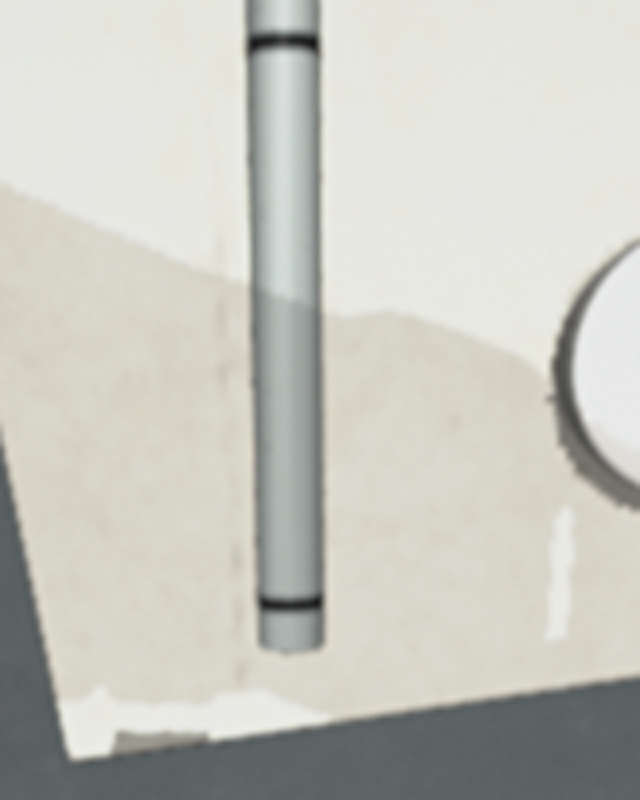

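Run:
```python
from h import *
S=np.load("cal_w6.npz")
def g(u,v,z): return onz(S["K"],S["T"],u,v,z)[:2]*1000
c=lambda x,y:(250+(x+.5)/4-.5,20+(y+.5)/4-.5)
for z in(.009,.014):
  a,b=g(*c(284,42),z),g(*c(291,605),z);d=a-b;print("rod",a,b,(a+b)/2,np.linalg.norm(d),np.degrees(np.arctan2(-d[0],d[1])))
e=g(*c(291,652),.009);print("near end",e)
e=g(320.5,15.5,.009);print("far end",e)
print("tin",g((391+460)/2,(75+146)/2,.03),g(391,110,.03),g(460,110,.03))
```

```text
rod [ 467.47371379 -207.3086375 ] [ 448.07412838 -343.46569973] [ 457.77392108 -275.38716862] 137.53213991626853 -8.108894685585652
rod [ 467.29558007 -208.37997697] [ 448.18688028 -342.49544237] [ 457.74123017 -275.43770967] 135.4699245894711 -8.108894685585645
near end [ 446.08611367 -356.29286405]
far end [ 469.3081155  -194.81693241]
tin [ 555.19105618 -296.64167399] [ 522.59559939 -291.02609934] [ 587.82851074 -301.32630643]
```

>>> {"fn": "step_arm", "kwargs": {
  "commands": [0, 0, 0.7, 0.007, 0.035, -0.03, 0.06, 0, 0, 0.7, 0.0145, 0.072, -0.05, 0.06, 0, 0, 0.7, 0.0145, 0.072, -0.1, 0.06, 0, 0, 0.7, 0.0145, 0.072, -0.145, 0.06, 0, 0, 0.7, 0.0145, 0.072, -0.145, 0.06]
}}

```text
time_s: 8.1
tcp_pos: [0.4549, -0.2693, 0.0342]
orientation: [-3.129, -0.007, 1.434]
force: [-1.8, 0.5, 0.3]
gripper_width: 0.654
```

>>> {"fn": "step_arm", "kwargs": {
  "commands": [0, 0, 0, 0, 0, 0, 0.06]
}}

```text
time_s: 8.2
tcp_pos: [0.4597, -0.2729, 0.04]
orientation: [-3.139, -0.002, 1.432]
force: [0.5, -0.7, 0.9]
gripper_width: 0.653
```

>>> {"fn": "step_arm", "kwargs": {
  "commands": [0, 0, 0, 0, 0, -0.015, 0.06, 0, 0, 0, 0, 0, -0.025, 0.06, 0, 0, 0, 0, 0, -0.025, 0.06]
}}

```text
time_s: 8.5
tcp_pos: [0.4603, -0.2751, 0.0153]
orientation: [-3.142, 0.0, 1.429]
force: [-0.4, 0.5, 0.1]
gripper_width: 0.649
```

>>> {"fn": "step_arm", "kwargs": {
  "commands": [0, 0, 0, -0.0025, 0, -0.011, 0.06, 0, 0, 0, -0.0025, 0, -0.011, 0.03, 0, 0, 0, -0.0025, 0, -0.011, 0.01, 0, 0, 0, -0.0025, 0, -0.011, 0.01, 0, 0, 0, -0.0025, 0, -0.011, 0.01]
}}

```text
time_s: 9.0
tcp_pos: [0.4583, -0.2751, 0.0045]
orientation: [3.141, 0.0, 1.429]
force: [0.4, 0.1, 0.0]
gripper_width: 0.359
```

>>> {"fn": "step_arm", "kwargs": {
  "commands": [0, 0, 0, 0, 0, 0, 0.008, 0, 0, 0, 0, 0, 0, 0.008, 0, 0, 0, 0, 0, 0, 0.008]
}}

```text
time_s: 9.3
tcp_pos: [0.4579, -0.275, 0.0043]
orientation: [-3.141, 0.0, 1.429]
force: [-0.2, 0.4, 1.5]
gripper_width: 0.186
```

>>> {"fn": "step_arm", "kwargs": {
  "commands": [0, 0, 0, 0, 0, 0, 0.008, 0, 0, 0, 0, 0, 0, 0.008, 0, 0, 0, 0, 0, 0.03, 0.008, 0, 0, 0, 0, 0, 0.06, 0.008]
}}

```text
time_s: 9.7
tcp_pos: [0.4567, -0.274, 0.0635]
orientation: [-3.138, -0.002, 1.43]
force: [-0.2, -1.1, -3.3]
gripper_width: 0.184
```

Run:
```python
from h import *
s=sensors.get_state();print(s["tcp_pos"],s["orientation"],s["gripper_width"])
im,K,T=grab("side");crop(im,260,200,400,330,5,"d7")
```

```text
[ 0.45671425 -0.2739938   0.06347902] [-3.13837683e+00 -1.81993199e-03  1.42972774e+00] 0.18449858219489726
```

View pics/d7.png

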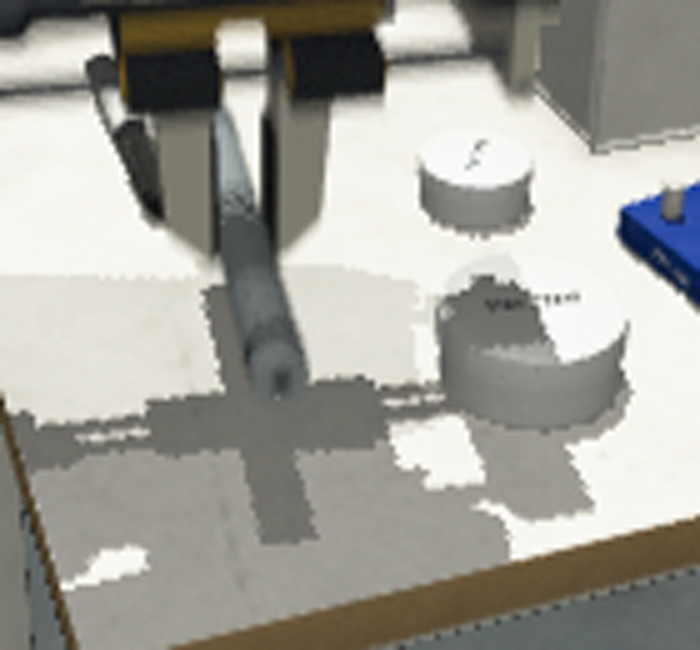

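>>> {"fn": "step_arm", "kwargs": {
  "commands": [0, 0, 0, 0.003, 0.03, 0.035, 0.008, 0, 0, 0.5, 0.008, 0.075, 0.045, 0.008, 0, 0, 1, 0.013, 0.12, 0.045, 0.008, 0, 0, 1.5, 0.018, 0.165, 0.045, 0.008, 0, 0, 1.8, 0.023, 0.21, 0.045, 0.008]
}}

```text
time_s: 10.25
tcp_pos: [0.4808, -0.0633, 0.1091]
orientation: [3.141, -0.0, 1.461]
force: [0.6, -1.1, -3.2]
gripper_width: 0.187
```

>>> {"fn": "step_arm", "kwargs": {
  "commands": [0, 0, 0, 0.005, 0.045, 0, 0.008, 0, 0, 0, 0.01, 0.09, 0, 0.008, 0, 0, 0, 0.0155, 0.13, 0, 0.008, 0, 0, 0, 0.0155, 0.1685, 0, 0.008, 0, 0, 0, 0.0155, 0.1685, 0, 0.008]
}}

```text
time_s: 10.75
tcp_pos: [0.496, 0.1113, 0.1093]
orientation: [3.141, -0.005, 1.47]
force: [-0.2, -0.2, -3.3]
gripper_width: 0.185
```

>>> {"fn": "step_arm", "kwargs": {
  "commands": [0, 0, 0, 0, 0, 0, 0.008, 0, 0, 0, 0, 0, -0.01, 0.008, 0, 0, 0, 0, 0, -0.02, 0.008, 0, 0, 0, 0, 0, -0.02, 0.008]
}}

```text
time_s: 11.15
tcp_pos: [0.4949, 0.1016, 0.0871]
orientation: [-3.138, 0.002, 1.459]
force: [-0.6, -0.1, -3.0]
gripper_width: 0.182
```

Run:
```python
from h import *
s=sensors.get_state();print(s["tcp_pos"],s["orientation"],s["gripper_width"])
im,K,T=grab("wrist","w8");np.savez("cal_w8",K=K,T=T)
im,K,T=grab("scene");crop(im,200,160,340,300,5,"s8")
im,K,T=grab("side");crop(im,250,130,390,250,5,"d8")
```

```text
[0.49490847 0.10159986 0.08713588] [-3.13795820e+00  1.54981618e-03  1.45855157e+00] 0.18231177051748812
```

View pics/w8.png

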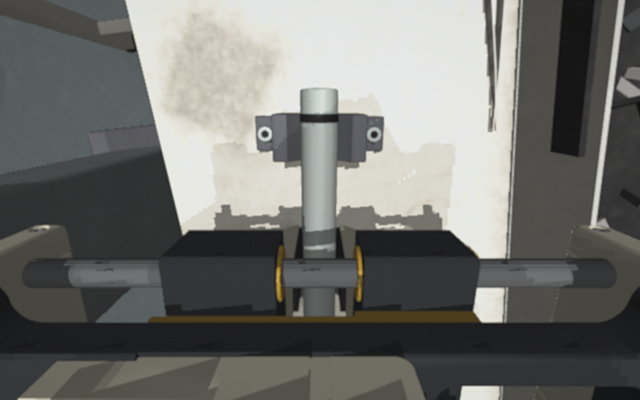

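View pics/s8.png

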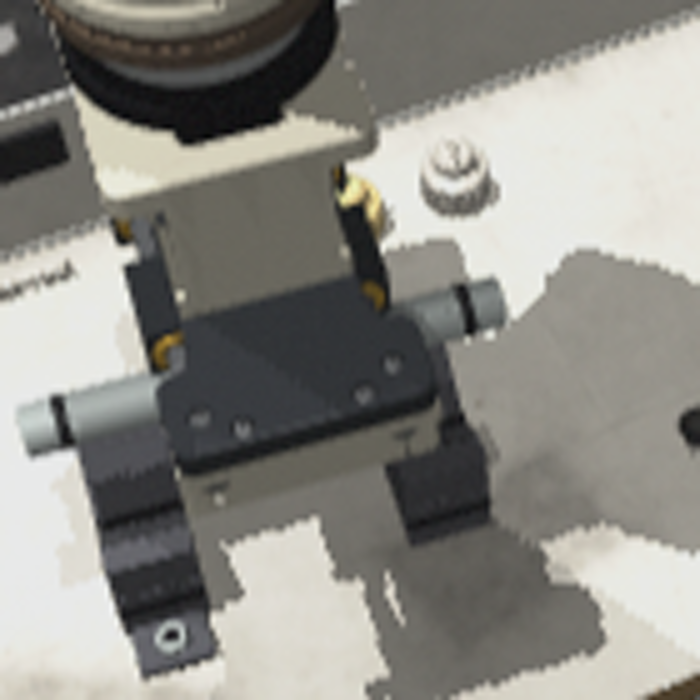

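View pics/d8.png

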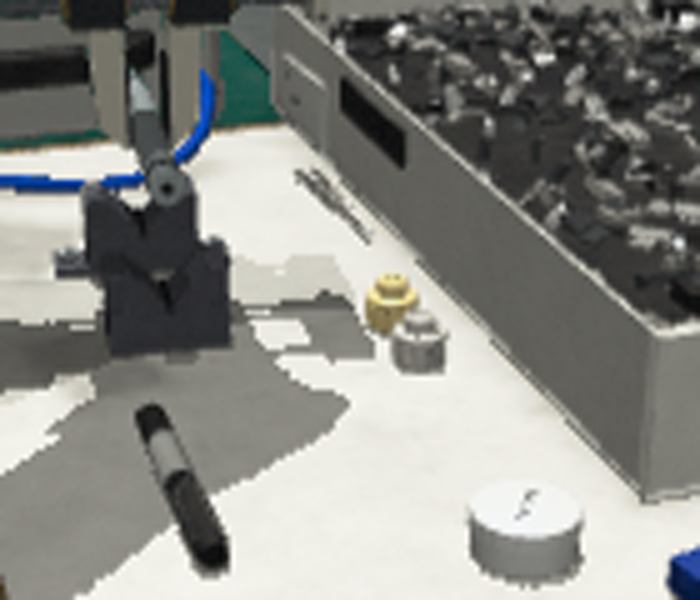

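Run:
```python
from h import *
S=np.load("cal_w8.npz")
def g(u,v,z): return onz(S["K"],S["T"],u,v,z)[:2]*1000
F=np.array([501.8,152.4]);A=np.radians(-6.3);R=np.array([[np.cos(A),np.sin(A)],[-np.sin(A),np.cos(A)]])
for z in(.0917,.1007): print(R@(g(319.5,89,z)-F), R@(g(319.5,118,z)-F))
b=(g(265,134,.013)+g(375,134,.013))/2;print("fixed",b,R@(b-F))
# block top in this view centre of bolts; rod line vs vee
```

```text
[ 0.24225319 27.46189567] [ 0.2190208  14.33816762]
[ 0.25510497 26.98382029] [ 0.23322867 14.6261332 ]
fixed [502.26653893 152.82520012] [0.41706244 0.47382765]
```

>>> {"fn": "step_arm", "kwargs": {
  "commands": [0, 0, 0, 0, 0.002, -0.02, 0.008, 0, 0, 0, 0, 0.002, -0.035, 0.008, 0, 0, 0, 0, 0.002, -0.045, 0.008, 0, 0, 0, 0, 0.002, -0.05, 0.008, 0, 0, 0, 0, 0.002, -0.05, 0.008]
}}

```text
time_s: 11.8
tcp_pos: [0.4963, 0.1054, 0.0389]
orientation: [-3.141, 0.0, 1.461]
force: [-0.8, -0.8, -1.5]
gripper_width: 0.184
```

>>> {"fn": "step_arm", "kwargs": {
  "commands": [0, 0, 0, 0, 0, -0.002, 0.008, 0, 0, 0, 0, 0, -0.004, 0.008, 0, 0, 0, 0, 0, -0.004, 0.008]
}}

```text
time_s: 12.1
tcp_pos: [0.4967, 0.1055, 0.0354]
orientation: [3.141, -0.0, 1.461]
force: [-0.3, -0.3, -2.9]
gripper_width: 0.187
```

>>> {"fn": "step_arm", "kwargs": {
  "commands": [0, 0, 0, 0, 0, -0.001, 0.008, 0, 0, 0, 0, 0, -0.0025, 0.008, 0, 0, 0, 0, 0, -0.0025, 0.008]
}}

```text
time_s: 12.4
tcp_pos: [0.4964, 0.1056, 0.0334]
orientation: [3.142, 0.0, 1.461]
force: [-3.0, -0.2, 6.0]
gripper_width: 0.187
```

>>> {"fn": "step_arm", "kwargs": {
  "commands": [0, 0, 0, 0, 0, 0.001, 0.05, 0, 0, 0, 0, 0, 0.001, 0.05, 0, 0, 0, 0, 0, 0.001, 0.05, 0, 0, 0, 0, 0, 0.001, 0.05]
}}

```text
time_s: 12.8
tcp_pos: [0.4967, 0.1055, 0.0338]
orientation: [3.141, -0.0, 1.461]
force: [0.5, 1.2, -0.7]
gripper_width: 0.487
```

>>> {"fn": "step_arm", "kwargs": {
  "commands": [0, 0, 0, 0, 0, 0.03, 0.05, 0, 0, 0, 0, 0, 0.07, 0.05, 0, 0, 0, -0.02, -0.04, 0.11, 0.06, 0, 0, 0, -0.02, -0.05, 0.15, 0.09, 0, 0, 0, -0.02, -0.05, 0.15, 0.09]
}}

```text
time_s: 13.3
tcp_pos: [0.48, 0.0532, 0.1892]
orientation: [3.132, 0.0, 1.457]
force: [0.8, 0.4, 0.4]
gripper_width: 0.759
```

Run:
```python
from h import *
s=sensors.get_state();print(s["tcp_pos"],s["orientation"],s["gripper_width"])
im,K,T=grab("wrist","w9");np.savez("cal_w9",K=K,T=T)
im,K,T=grab("side");crop(im,250,150,390,250,5,"d9")
im,K,T=grab("scene");crop(im,200,160,340,300,5,"s9")
```

```text
[0.47996941 0.05322454 0.18916453] [3.13178060e+00 1.42619259e-04 1.45697258e+00] 0.7586766045637053
```

View pics/w9.png

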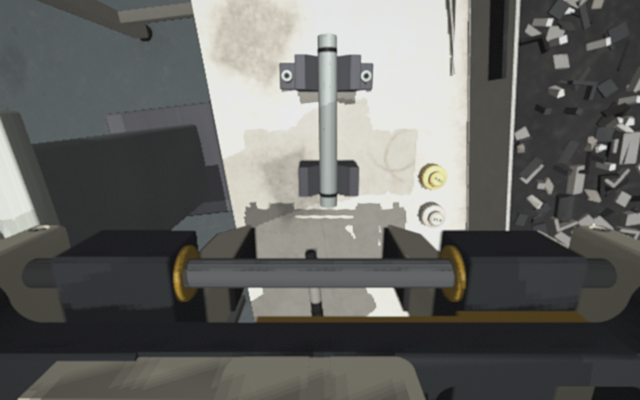

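View pics/d9.png

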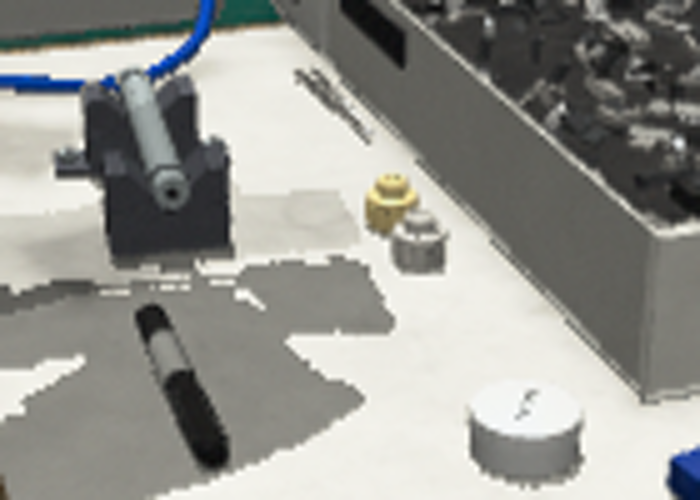

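View pics/s9.png

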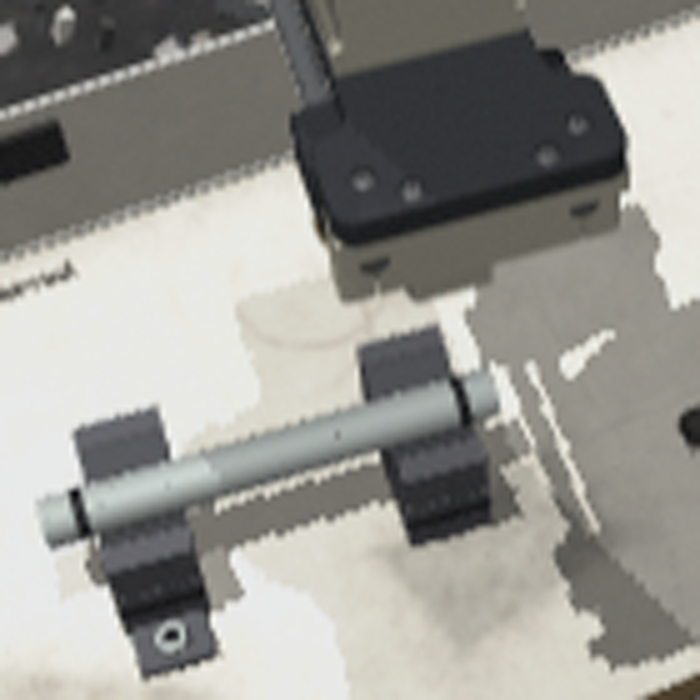

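Run:
```python
from h import *
S=np.load("cal_w9.npz")
im=cv2.imread("pics/w9.png");crop(im,260,20,400,220,4,"w9c")
def g(u,v,z): return onz(S["K"],S["T"],u,v,z)[:2]*1000
b1,b2=g(286,76,.013),g(366.5,76,.013);F=(b1+b2)/2;print(F,np.degrees(np.arctan2(*(b2-b1)[::-1])))
A=np.radians(-6.3);R=np.array([[np.cos(A),np.sin(A)],[-np.sin(A),np.cos(A)]])
a,b=g(326.5,34.5,.040),g(328,206,.036);d=a-b
print("rod",R@(a-F),R@(b-F),R@((a+b)/2-F),np.linalg.norm(d),np.degrees(np.arctan2(-d[0],d[1])))
```

```text
[501.60700664 152.34839543] -6.465001707688503
rod [-0.78201851 32.3076553 ] [   1.31751212 -129.10092791] [  0.2677468 -48.3966363] 161.42223750948088 -5.554764164799861
```

View pics/w9c.png

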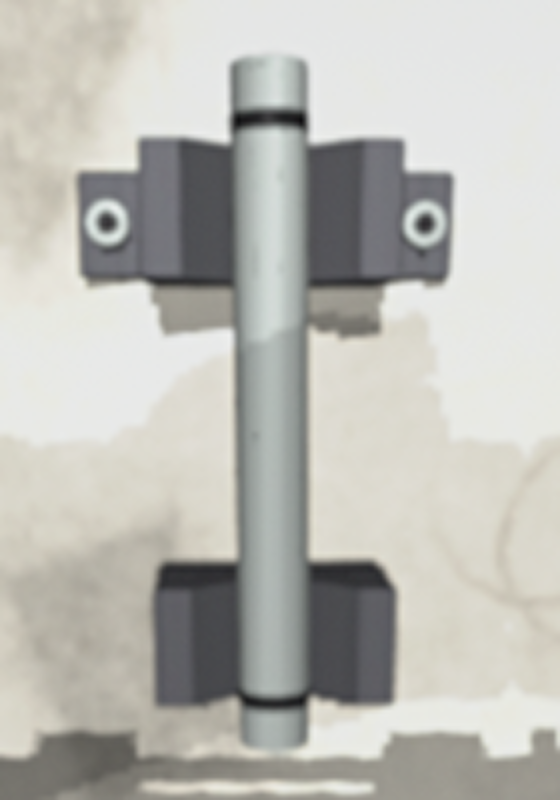

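Run:
```python
from h import *
S=np.load("cal_w9.npz")
def g(u,v,z): return onz(S["K"],S["T"],u,v,z)[:2]*1000
print("plugs",g(432,177,.026),g(432,214,.026))
S=np.load("cal_w6.npz")
print("nest",g(488,38,.03),g(540,13,.03),g(500,98,.03),g(548,80,.03),"smalltin",g(440,0,.02))
S=np.load("cal_w2.npz");print("small",g(250,172,.02))
```

```text
plugs [600.57426072  39.66161464] [599.79862408  -1.49185418]
nest [ 615.33207175 -241.92737842] [ 661.19576592 -228.67880372] [ 625.68198132 -296.17242894] [ 670.02056847 -286.88307068] smalltin [ 577.98633403 -202.11177204]
small [ 582.50074498 -183.70318542]
```

>>> {"fn": "step_arm", "kwargs": {
  "commands": [0, 0, 8, 0.0075, -0.035, 0, 0.09, 0, 0, 16, 0.015, -0.07, 0, 0.09, 0, 0, 24, 0.0225, -0.105, 0, 0.09, 0, 0, 32, 0.03, -0.14, 0, 0.09, 0, 0, 40, 0.0375, -0.175, 0, 0.09]
}}

```text
time_s: 13.95
tcp_pos: [0.5133, -0.1195, 0.1817]
orientation: [-3.14, -0.003, 2.167]
force: [0.3, 0.5, 0.3]
gripper_width: 0.98
```

>>> {"fn": "step_arm", "kwargs": {
  "commands": [0, 0, 8, 0.0075, -0.035, 0, 0.09, 0, 0, 16, 0.015, -0.07, 0, 0.09, 0, 0, 24, 0.0225, -0.105, 0, 0.09, 0, 0, 32, 0.03, -0.14, 0, 0.09, 0, 0, 40, 0.0375, -0.174, 0, 0.09]
}}

```text
time_s: 14.45
tcp_pos: [0.5512, -0.2935, 0.1812]
orientation: [3.14, -0.003, 2.864]
force: [0.2, -0.7, -0.6]
gripper_width: 0.977
```

>>> {"fn": "step_arm", "kwargs": {
  "commands": [0, 0, 0, 0, 0, -0.05, 0.09, 0, 0, 0, 0, 0, -0.1, 0.09, 0, 0, 0, 0, 0, -0.125, 0.09, 0, 0, 0, 0, 0, -0.125, 0.09]
}}

```text
time_s: 14.85
tcp_pos: [0.5471, -0.2901, 0.052]
orientation: [3.138, -0.012, 2.859]
force: [-0.1, 0.8, -0.2]
gripper_width: 0.98
```

Run:
```python
from h import *
s=sensors.get_state();print(s["tcp_pos"],s["orientation"],s["joint_positions"].round(2),s["gripper_width"])
im,K,T=grab("wrist","w10");im,K,T=grab("side");crop(im,280,150,420,300,5,"d10")
```

```text
[ 0.54714542 -0.29009431  0.05195279] [ 3.13795946 -0.01182401  2.85874895] [ 0.79  0.68 -0.47  1.74  0.39  0.83  1.43] 0.9800176026279999
```

View pics/w10.png

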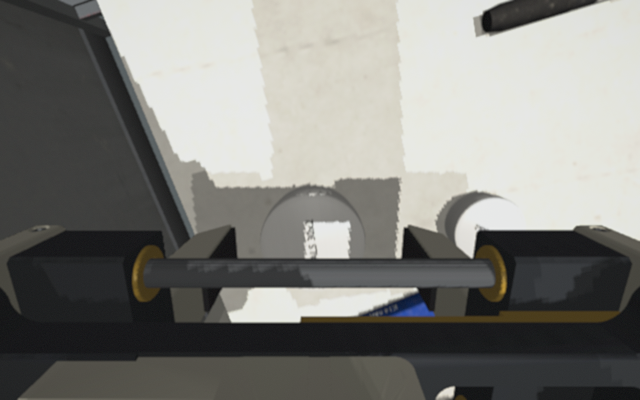

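View pics/d10.png

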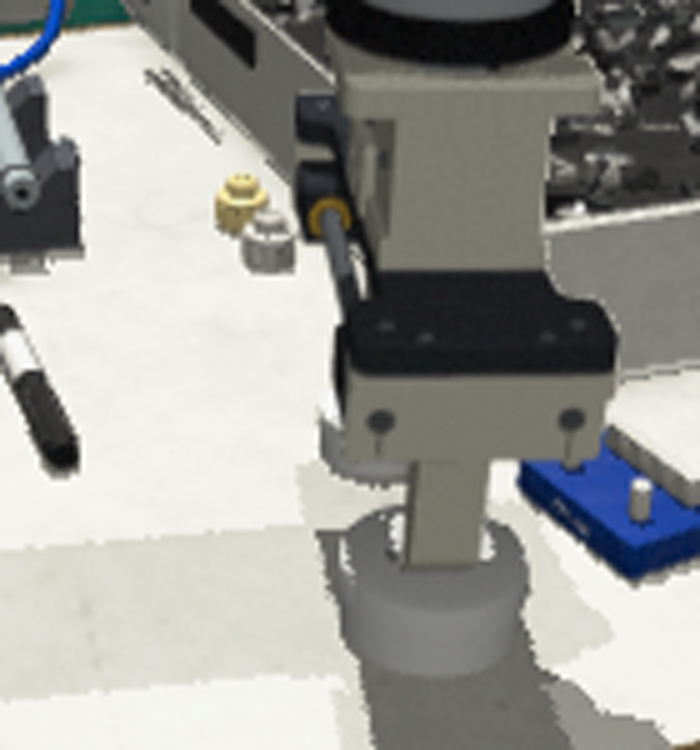

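>>> {"fn": "step_arm", "kwargs": {
  "commands": [0, 0, 0, 0, 0, 0, 0.09, 0, 0, 0, 0, 0, 0, 0.09]
}}

```text
time_s: 15.15
tcp_pos: [0.5531, -0.2938, 0.0607]
orientation: [-3.141, 0.003, 2.857]
force: [-0.7, -0.6, -0.2]
gripper_width: 0.98
```

Correct 2 mm and descend (TCP to about 6 mm).

>>> {"fn": "step_arm", "kwargs": {
  "commands": [0, 0, 0, 0.002, -0.002, -0.025, 0.09, 0, 0, 0, 0.002, -0.002, -0.04, 0.09, 0, 0, 0, 0.002, -0.002, -0.045, 0.09, 0, 0, 0, 0.002, -0.002, -0.052, 0.09, 0, 0, 0, 0.002, -0.002, -0.052, 0.09]
}}

```text
time_s: 15.65
tcp_pos: [0.5531, -0.2952, 0.0063]
orientation: [3.141, -0.001, 2.857]
force: [-0.3, -0.4, 0.0]
gripper_width: 0.981
```

>>> {"fn": "step_arm", "kwargs": {
  "commands": [0, 0, 0, 0, 0, 0, 0.05, 0, 0, 0, 0, 0, 0, 0.05, 0, 0, 0, 0, 0, 0, 0.05, 0, 0, 0, 0, 0, 0, 0.05, 0, 0, 0, 0, 0, 0, 0.05]
}}

```text
time_s: 16.15
tcp_pos: [0.5538, -0.2957, 0.0072]
orientation: [-3.141, 0.001, 2.857]
force: [-0.3, -0.2, 2.6]
gripper_width: 0.707
```

>>> {"fn": "step_arm", "kwargs": {
  "commands": [0, 0, 0, 0, 0, 0, 0.05, 0, 0, 0, 0, 0, 0.03, 0.05, 0, 0, 0, 0, 0.03, 0.06, 0.05, 0, 0, 0, 0.002, 0.075, 0.065, 0.05, 0, 0, 0, 0.003, 0.12, 0.065, 0.05]
}}

```text
time_s: 16.65
tcp_pos: [0.5577, -0.1754, 0.0734]
orientation: [-3.141, 0.004, 2.855]
force: [0.1, 1.1, -0.9]
gripper_width: 0.708
```

>>> {"fn": "step_arm", "kwargs": {
  "commands": [0, 0, 0, 0.001, 0.045, 0, 0.05, 0, 0, 0, 0.002, 0.09, 0, 0.05, 0, 0, 0, 0.004, 0.135, 0, 0.05, 0, 0, 0, 0.005, 0.18, 0, 0.05, 0, 0, 0, 0.006, 0.22, 0, 0.05]
}}

```text
time_s: 17.15
tcp_pos: [0.5621, 0.0471, 0.0717]
orientation: [3.141, -0.0, 2.858]
force: [1.0, 0.0, 0.6]
gripper_width: 0.703
```

>>> {"fn": "step_arm", "kwargs": {
  "commands": [0, 0, 0, 0.001, 0.03, 0, 0.05, 0, 0, 0, 0.002, 0.051, 0, 0.05, 0, 0, 0, 0.002, 0.051, 0, 0.05, 0, 0, 0, 0.002, 0.051, 0, 0.05]
}}

```text
time_s: 17.55
tcp_pos: [0.5642, 0.0954, 0.0715]
orientation: [-3.141, -0.0, 2.858]
force: [0.8, -0.2, -1.4]
gripper_width: 0.71
```

Run:
```python
from h import *
s=sensors.get_state();print(s["tcp_pos"],s["orientation"],s["joint_positions"].round(2),s["gripper_width"])
im,K,T=grab("wrist","w11");im,K,T=grab("side");crop(im,250,130,390,270,5,"d11")
```

```text
[0.56418985 0.09540647 0.07147377] [-3.14086271e+00 -4.15145212e-04  2.85829926e+00] [ 0.19  0.59 -0.52  1.86  0.4   0.8   0.75] 0.7101135043441887
```

View pics/d11.png

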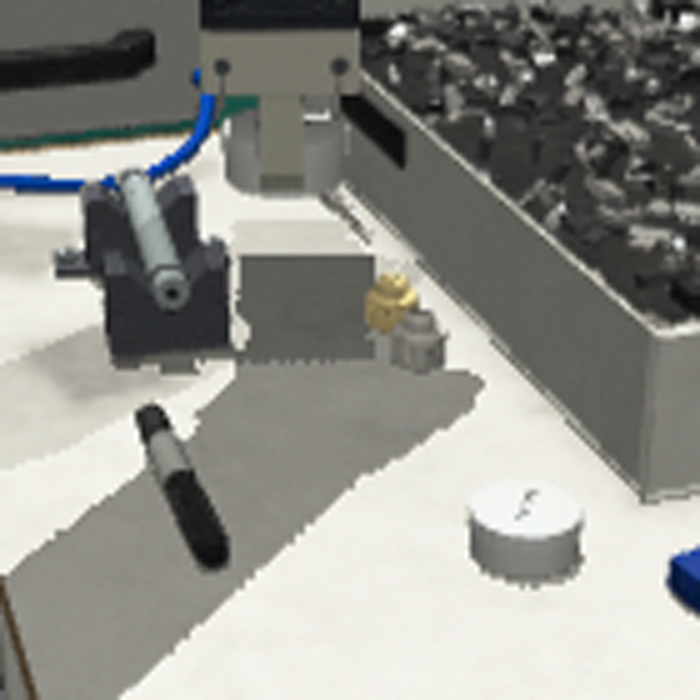

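View pics/w11.png

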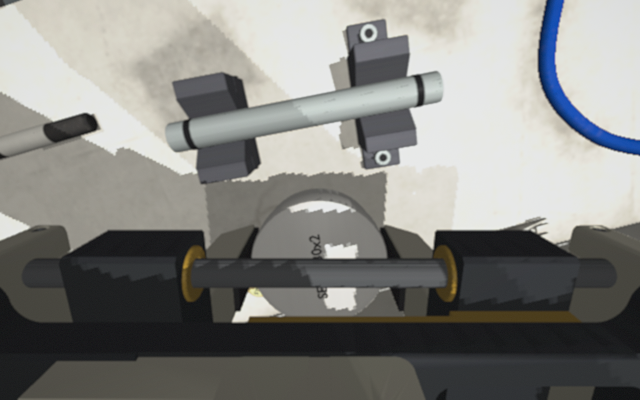

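>>> {"fn": "step_arm", "kwargs": {
  "commands": [0, 0, 0, 0, 0, -0.03, 0.05, 0, 0, 0, 0, 0, -0.05, 0.05, 0, 0, 0, 0, 0, -0.06, 0.05, 0, 0, 0, 0, 0, -0.063, 0.05, 0, 0, 0, 0, 0, -0.063, 0.05]
}}

```text
time_s: 18.15
tcp_pos: [0.5646, 0.0949, 0.0087]
orientation: [-3.141, -0.0, 2.856]
force: [0.4, 0.6, 1.1]
gripper_width: 0.708
```

>>> {"fn": "step_arm", "kwargs": {
  "commands": [0, 0, 0, 0, 0, -0.001, 0.05, 0, 0, 0, 0, 0, -0.001, 0.05]
}}

```text
time_s: 18.35
tcp_pos: [0.5653, 0.0956, 0.0086]
orientation: [3.141, 0.001, 2.857]
force: [0.9, -0.1, -1.2]
gripper_width: 0.707
```

>>> {"fn": "step_arm", "kwargs": {
  "commands": [0, 0, 0, 0, 0, -0.001, 0.05, 0, 0, 0, 0, 0, -0.001, 0.05, 0, 0, 0, 0, 0, -0.001, 0.085, 0, 0, 0, 0, 0, -0.001, 0.085, 0, 0, 0, 0, 0, -0.001, 0.085]
}}

```text
time_s: 18.85
tcp_pos: [0.5645, 0.0955, 0.0068]
orientation: [-3.142, -0.0, 2.857]
force: [-0.3, -0.4, 0.3]
gripper_width: 0.907
```

>>> {"fn": "step_arm", "kwargs": {
  "commands": [0, 0, 0, 0, 0, 0, 0.085, 0, 0, 0, 0, 0, 0.04, 0.085, 0, 0, 0, 0, 0, 0.08, 0.085, 0, 0, 0, 0.01, 0, 0.12, 0.085, 0, 0, 0, 0.01, 0, 0.17, 0.085]
}}

```text
time_s: 19.35
tcp_pos: [0.5743, 0.0951, 0.1773]
orientation: [-3.141, -0.002, 2.857]
force: [1.0, -0.2, 0.2]
gripper_width: 0.928
```

Run:
```python
from h import *
s=sensors.get_state();print(s["tcp_pos"],s["orientation"],s["joint_positions"].round(2),s["gripper_width"])
im,K,T=grab("wrist","w12");im,K,T=grab("side");crop(im,250,130,390,270,5,"d12")
im,K,T=grab("scene");crop(im,180,140,420,310,3,"s12")
```

```text
[0.57428197 0.09506838 0.17729888] [-3.14119745e+00 -1.72902351e-03  2.85677361e+00] [ 0.24  0.47 -0.59  1.77  0.3   1.    0.83] 0.928188702216059
```

View pics/d12.png

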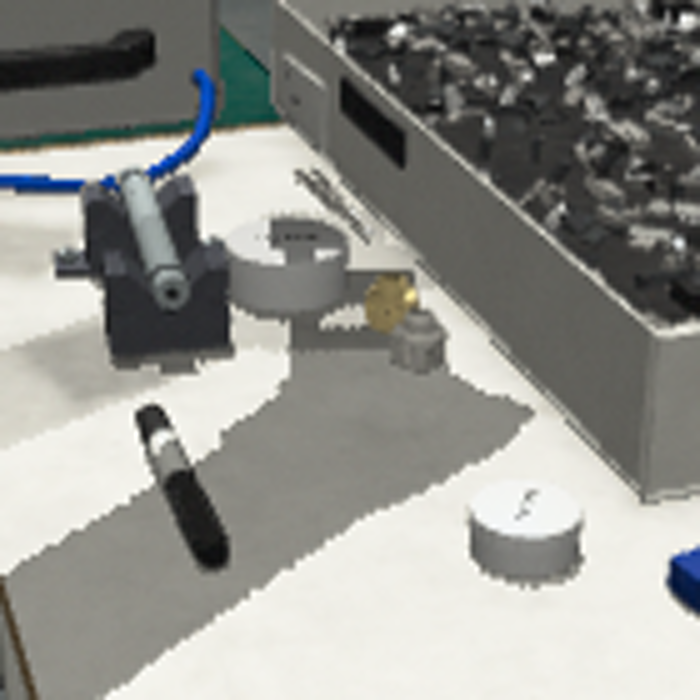

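View pics/s12.png

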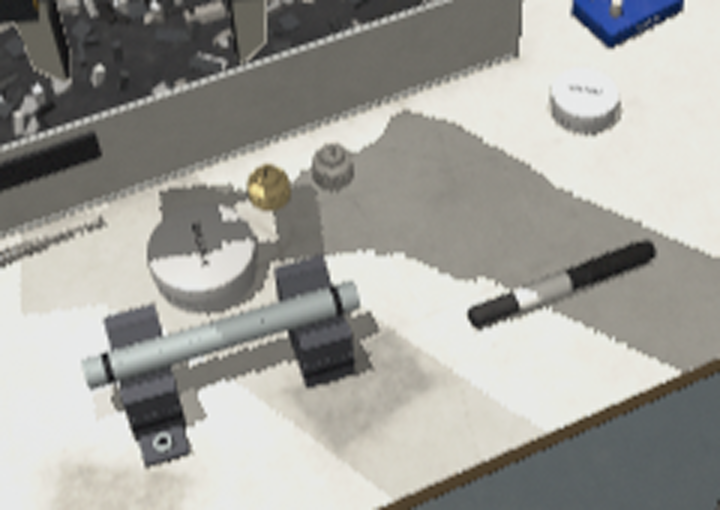

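View pics/w12.png

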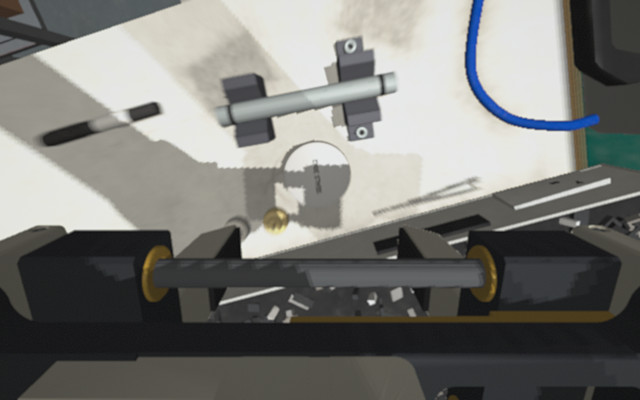

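Run:
```python
from h import *
im,K,T=grab("scene");crop(im,240,180,310,220,10,"s12p")
im,K,T=grab("side");crop(im,310,175,350,215,14,"d12p")
```

```text
(no output)
```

View pics/s12p.png

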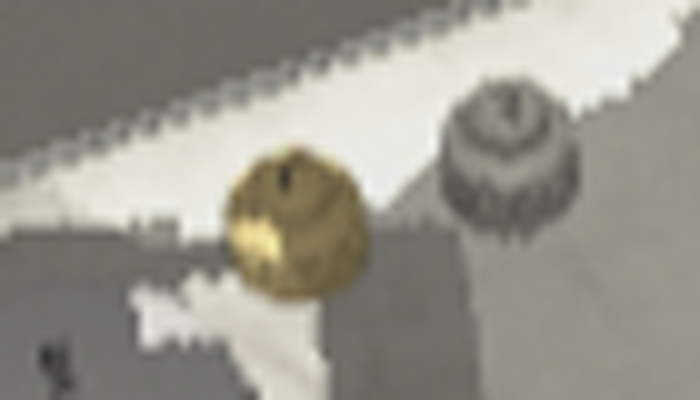

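View pics/d12p.png

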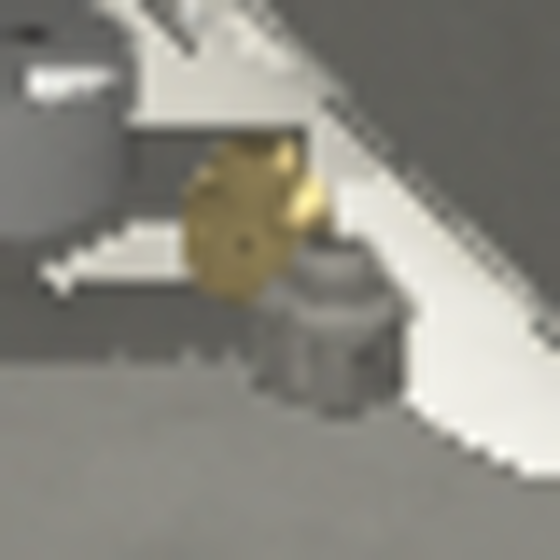

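Run:
```python
from h import *
S=np.load("cal_scene.npz");D=np.load("cal_side.npz")
u,v=310+243.5/14-.5,175+245.5/14-.5
print("underside via side",onz(D["K"],D["T"],u,v,.0135))
a=240+285.5/10-.5,180+175.5/10-.5
print("knob end scene",onz(S["K"],S["T"],*a,.0135),"centre",onz(S["K"],S["T"],240+29.8,180+22.5,.0135))
# plug1 for reference upright: bottom centre and top
print("plug1 top scene",onz(S["K"],S["T"],240+50.5,180+10.5,.026), "side",onz(D["K"],D["T"],310+332/14-.5,175+250/14-.5,.026))
# side old plug0 top (d9 crop 5, off 250,150): knob top (392,178)
print("plug0 old side",onz(D["K"],D["T"],250+392/5-.5,150+178/5-.5,.026),"plug1 old",onz(D["K"],D["T"],250+420/5-.5,150+213/5-.5,.026))
print("plug0 old via w9",onz(np.load("cal_w9.npz")["K"],np.load("cal_w9.npz")["T"],434,177,.026))
im,K,T=grab("wrist");crop(im,220,190,330,260,7,"w12p")
np.savez("cal_w12",K=K,T=T)
```

```text
underside via side [0.59829268 0.02331285 0.0135    ]
knob end scene [0.61460279 0.03561728 0.0135    ] centre [0.60061213 0.03751305 0.0135    ]
plug1 top scene [ 0.6014273  -0.00694904  0.026     ] side [ 0.60310488 -0.00876464  0.026     ]
plug0 old side [0.60570742 0.03690816 0.026     ] plug1 old [ 0.60429844 -0.00757384  0.026     ]
plug0 old via w9 [0.60266653 0.03941784 0.026     ]
```

View pics/w12p.png

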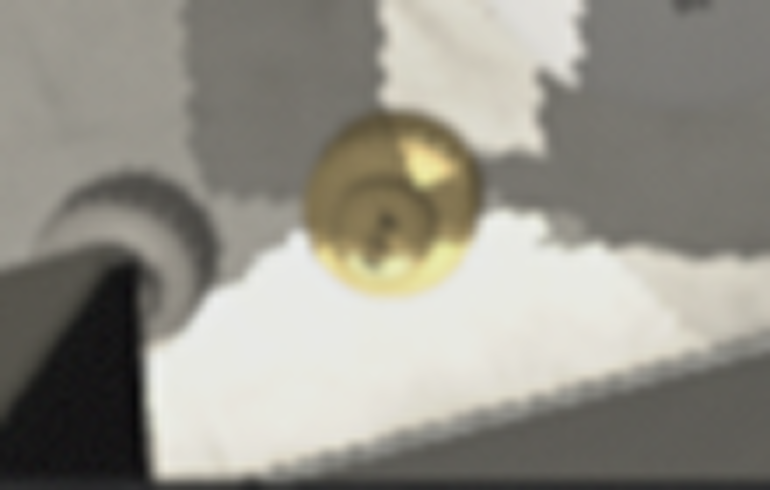

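>>> {"fn": "step_arm", "kwargs": {
  "commands": [0, 0, -8.5, -0.013, -0.022, 0, 0.06, 0, 0, -17, -0.026, -0.044, 0, 0.06, 0, 0, -25.5, -0.039, -0.066, 0, 0.06, 0, 0, -34, -0.052, -0.088, 0, 0.06, 0, 0, -42.5, -0.065, -0.11, 0, 0.06]
}}

```text
time_s: 20.15
tcp_pos: [0.5074, -0.0153, 0.1748]
orientation: [-3.139, -0.002, 2.109]
force: [0.5, -0.2, -0.4]
gripper_width: 0.655
```

>>> {"fn": "step_arm", "kwargs": {
  "commands": [0, 0, -8.5, -0.013, -0.022, 0, 0.06, 0, 0, -17, -0.026, -0.044, 0, 0.06, 0, 0, -25.5, -0.039, -0.066, 0, 0.06, 0, 0, -33, -0.048, -0.086, 0, 0.06, 0, 0, -33, -0.048, -0.086, 0, 0.06]
}}

```text
time_s: 20.65
tcp_pos: [0.4585, -0.1034, 0.1749]
orientation: [-3.137, 0.001, 1.532]
force: [-0.0, 1.0, -0.2]
gripper_width: 0.656
```

Run:
```python
from h import *
s=sensors.get_state();print(s["tcp_pos"],s["orientation"],s["joint_positions"].round(2),s["gripper_width"])
im,K,T=grab("wrist","w13");np.savez("cal_w13",K=K,T=T);im,K,T=grab("side");crop(im,300,165,370,225,10,"d13")
im,K,T=grab("scene");crop(im,240,180,310,220,10,"s13")
```

```text
[ 0.45853432 -0.10343563  0.17489489] [-3.13700839e+00  8.47819089e-04  1.53193017e+00] [ 0.42  0.23 -0.29  2.04  0.09  0.89  0.04] 0.6557083443281932
```

View pics/w13.png

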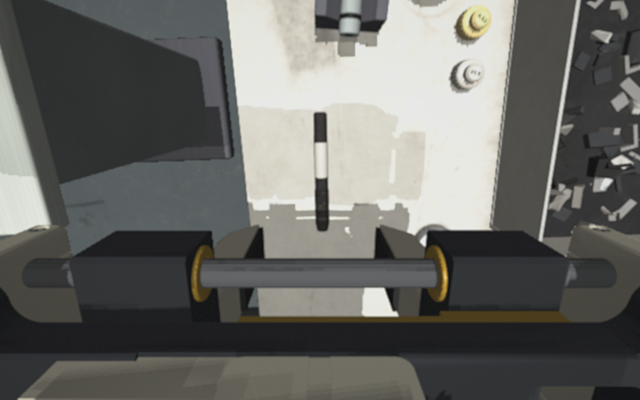

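View pics/d13.png

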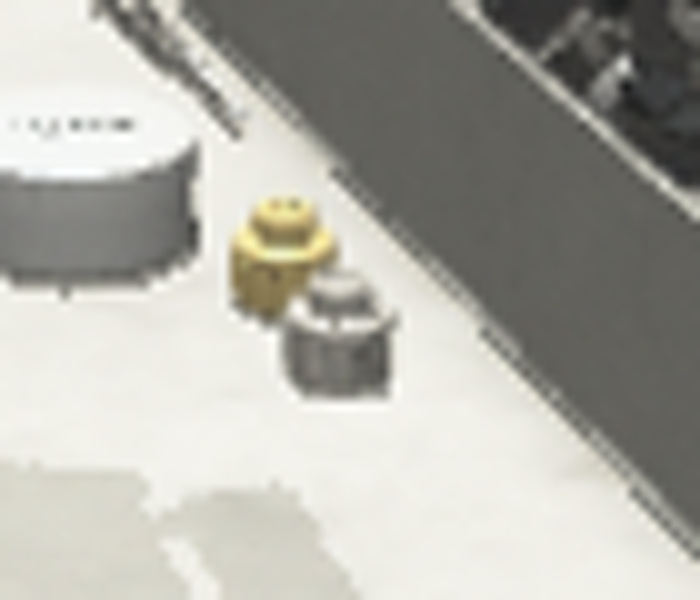

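View pics/s13.png

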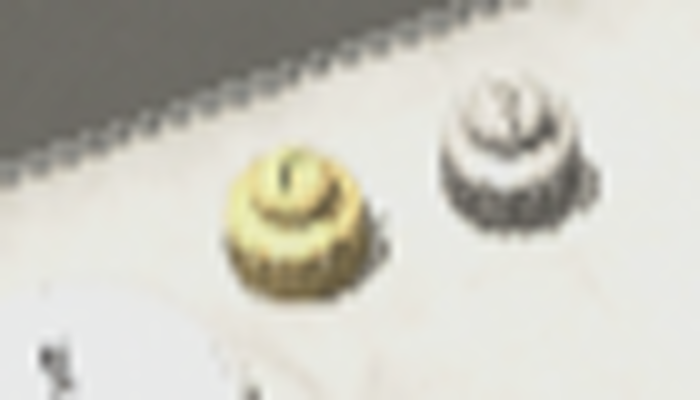

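Run:
```python
from h import *
S=np.load("cal_w13.npz")
def g(u,v,z): return onz(S["K"],S["T"],u,v,z)[:2]*1000
a,b=g(320.3,112.5,.010),g(321.8,230.5,.008);d=a-b;print("marker",(a+b)/2,np.linalg.norm(d),np.degrees(np.arctan2(-d[0],d[1])))
# tin via w12
S=np.load("cal_w12.npz")
im=cv2.imread("pics/w12.png")
print("tin",g(316.5,173,.03), "bolts",g(350,46,.013),g(361.5,132,.013),(g(350,46,.013)+g(361.5,132,.013))/2)
```

```text
marker [ 461.20001882 -101.33219581] 126.65609864251898 -1.4064908277962107
tin [566.16790041  94.49154835] bolts [461.60524587 158.03575208] [541.83841887 148.81022055] [501.72183237 153.42298632]
```

>>> {"fn": "step_arm", "kwargs": {
  "commands": [0, 0, 0.6, 0.002, 0.002, -0.04, 0.06, 0, 0, 0.6, 0.002, 0.002, -0.09, 0.06, 0, 0, 0.6, 0.002, 0.002, -0.13, 0.06, 0, 0, 0.6, 0.002, 0.002, -0.14, 0.06, 0, 0, 0.6, 0.002, 0.002, -0.14, 0.06]
}}

```text
time_s: 21.3
tcp_pos: [0.4623, -0.097, 0.0353]
orientation: [-3.138, -0.002, 1.552]
force: [-0.3, -0.3, -0.4]
gripper_width: 0.657
```

>>> {"fn": "step_arm", "kwargs": {
  "commands": [0, 0, 0, 0, 0, -0.012, 0.06, 0, 0, 0, 0, 0, -0.018, 0.06, 0, 0, 0, 0, 0, -0.018, 0.06]
}}

```text
time_s: 21.6
tcp_pos: [0.4639, -0.0985, 0.0191]
orientation: [3.141, 0.0, 1.55]
force: [-0.2, -0.5, -0.6]
gripper_width: 0.654
```

>>> {"fn": "step_arm", "kwargs": {
  "commands": [0, 0, 0, -0.0025, -0.0025, -0.01, 0.06, 0, 0, 0, -0.0025, -0.0025, -0.0145, 0.06, 0, 0, 0, -0.0025, -0.0025, -0.0145, 0.03, 0, 0, 0, -0.0025, -0.0025, -0.0145, 0.008, 0, 0, 0, -0.0025, -0.0025, -0.0145, 0.008]
}}

```text
time_s: 22.1
tcp_pos: [0.4612, -0.1009, 0.0044]
orientation: [3.141, -0.0, 1.55]
force: [0.2, -0.2, 0.0]
gripper_width: 0.441
```

>>> {"fn": "step_arm", "kwargs": {
  "commands": [0, 0, 0, 0, 0, 0, 0.006, 0, 0, 0, 0, 0, 0, 0.006, 0, 0, 0, 0, 0, 0, 0.006, 0, 0, 0, 0, 0, 0, 0.006, 0, 0, 0, 0, 0, 0, 0.006]
}}

```text
time_s: 22.6
tcp_pos: [0.4611, -0.101, 0.0043]
orientation: [3.141, 0.0, 1.55]
force: [-1.1, 0.4, 0.8]
gripper_width: 0.14
```

>>> {"fn": "step_arm", "kwargs": {
  "commands": [0, 0, 0, 0, 0, 0.04, 0.006, 0, 0, -1, -0.005, 0.04, 0.07, 0.006, 0, 0, -3, -0.012, 0.085, 0.07, 0.006, 0, 0, -5.1, -0.02, 0.13, 0.07, 0.006, 0, 0, -5.1, -0.0285, 0.175, 0.07, 0.006]
}}

```text
time_s: 23.1
tcp_pos: [0.4325, 0.0754, 0.0748]
orientation: [3.14, -0.0, 1.459]
force: [0.9, -0.4, -0.4]
gripper_width: 0.137
```

>>> {"fn": "step_arm", "kwargs": {
  "commands": [0, 0, 0, 0, 0.0355, 0, 0.006, 0, 0, 0, 0, 0.0355, 0, 0.006, 0, 0, 0, 0, 0.0355, 0, 0.006]
}}

```text
time_s: 23.4
tcp_pos: [0.4323, 0.1103, 0.0742]
orientation: [-3.142, 0.0, 1.464]
force: [-0.1, 0.0, 0.1]
gripper_width: 0.136
```

Run:
```python
from h import *
s=sensors.get_state();print(s["tcp_pos"],s["orientation"],s["joint_positions"].round(2),s["gripper_width"])
im,K,T=grab("wrist","w14");np.savez("cal_w14",K=K,T=T);im,K,T=grab("scene");crop(im,180,150,340,310,4,"s14")
```

```text
[0.4322911  0.11026533 0.07422563] [-3.14152389e+00  6.88007426e-05  1.46357272e+00] [-0.04  0.37 -0.31  2.17  0.19  0.63 -0.59] 0.1363976242925769
```

View pics/w14.png

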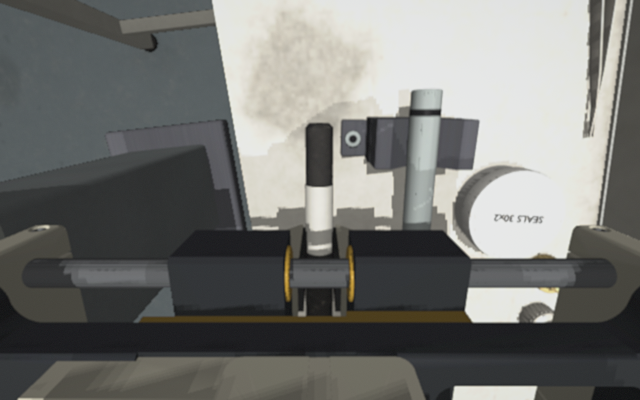

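View pics/s14.png

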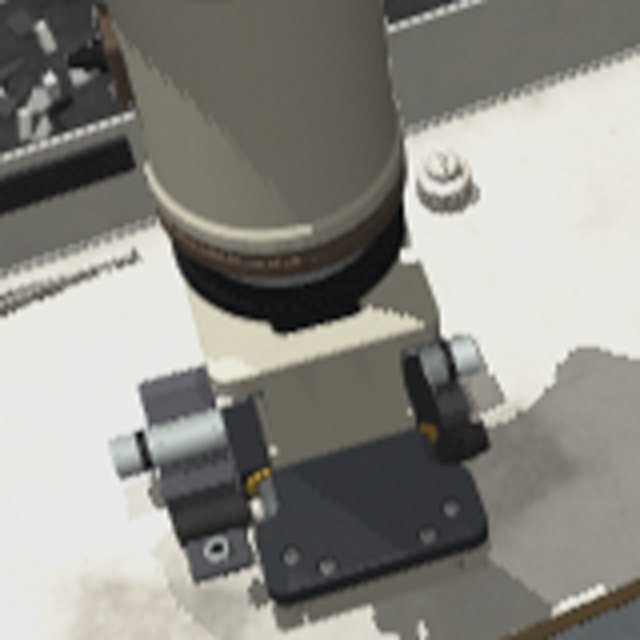

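>>> {"fn": "step_arm", "kwargs": {
  "commands": [0, 0, 0, 0, 0, -0.03, 0.006, 0, 0, 0, 0, 0, -0.05, 0.006, 0, 0, 0, 0, 0, -0.06, 0.006, 0, 0, 0, 0, 0, -0.067, 0.006, 0, 0, 0, 0, 0, -0.067, 0.006]
}}

```text
time_s: 24.0
tcp_pos: [0.4322, 0.1087, 0.0067]
orientation: [-3.14, 0.001, 1.46]
force: [-0.7, -0.4, -0.4]
gripper_width: 0.141
```

>>> {"fn": "step_arm", "kwargs": {
  "commands": [0, 0, 0, 0, 0, -0.002, 0.006, 0, 0, 0, 0, 0, -0.002, 0.006, 0, 0, 0, 0, 0, -0.002, 0.006]
}}

```text
time_s: 24.3
tcp_pos: [0.433, 0.1096, 0.0058]
orientation: [3.14, -0.0, 1.461]
force: [0.0, 0.0, 0.7]
gripper_width: 0.139
```

>>> {"fn": "step_arm", "kwargs": {
  "commands": [0, 0, 0, 0, 0, -0.001, 0.006, 0, 0, 0, 0, 0, -0.001, 0.035, 0, 0, 0, 0, 0, -0.001, 0.035, 0, 0, 0, 0, 0, -0.001, 0.035, 0, 0, 0, 0, 0, -0.001, 0.035]
}}

```text
time_s: 24.8
tcp_pos: [0.4325, 0.1095, 0.0043]
orientation: [3.142, -0.0, 1.461]
force: [0.2, 0.1, -0.1]
gripper_width: 0.375
```

>>> {"fn": "step_arm", "kwargs": {
  "commands": [0, 0, 0, 0, 0, 0.03, 0.035, 0, 0, 0, 0, 0, 0.07, 0.035, 0, 0, 0, 0, 0, 0.11, 0.035, 0, 0, 0, 0.02, -0.04, 0.15, 0.035, 0, 0, 0, 0.05, -0.08, 0.18, 0.035]
}}

```text
time_s: 25.3
tcp_pos: [0.4736, 0.0425, 0.1768]
orientation: [3.14, -0.001, 1.465]
force: [2.5, -0.5, -0.2]
gripper_width: 0.384
```

>>> {"fn": "step_arm", "kwargs": {
  "commands": [0, 0, 0, 0, 0, 0, 0.035, 0, 0, 0, 0, 0, 0, 0.035]
}}

```text
time_s: 25.5
tcp_pos: [0.4744, 0.0409, 0.1751]
orientation: [3.14, -0.0, 1.458]
force: [0.8, 0.4, -0.6]
gripper_width: 0.38
```

Run:
```python
from h import *
s=sensors.get_state();print(s["tcp_pos"],s["orientation"],s["time_s"],s["gripper_width"])
im,K,T=grab("wrist","w15");np.savez("cal_w15",K=K,T=T);im,K,T=grab("scene");crop(im,180,150,380,310,4,"s15")
im,K,T=grab("side");crop(im,250,140,390,240,5,"d15")
```

```text
[0.47440986 0.04092816 0.17513488] [ 3.13988027e+00 -1.88177429e-04  1.45788604e+00] 25.5 0.37984094846109573
```

View pics/w15.png

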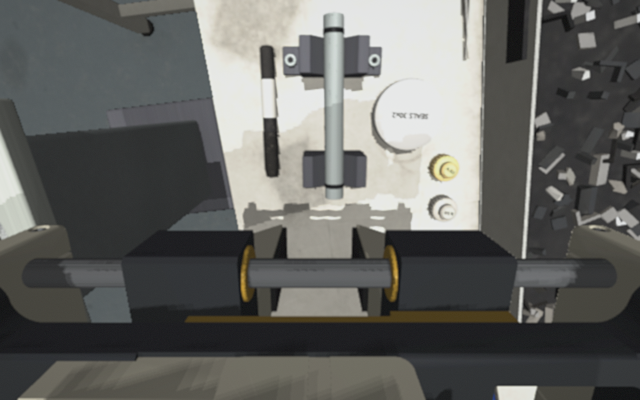

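View pics/s15.png

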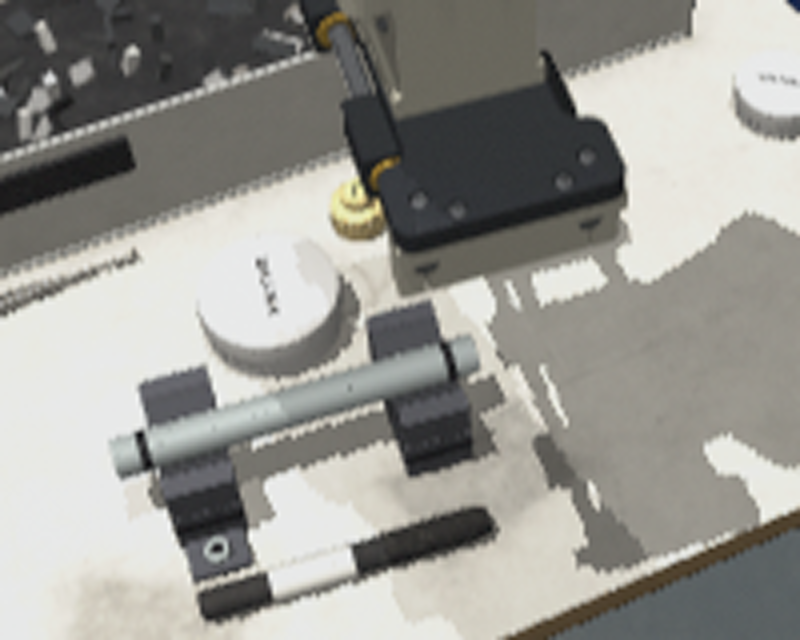

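View pics/d15.png

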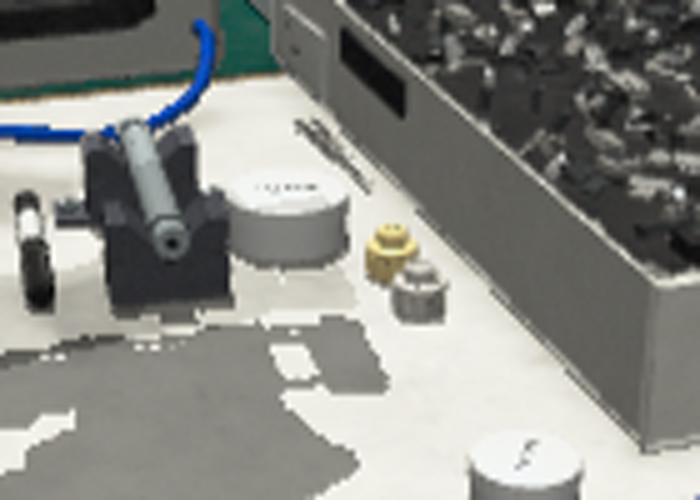

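Run:
```python
from h import *
S=np.load("cal_w15.npz")
def g(u,v,z): return onz(S["K"],S["T"],u,v,z)[:2]*1000
b1,b2=g(290.5,59.5,.013),g(375,60,.013);F=(b1+b2)/2;A=np.arctan2(*(b2-b1)[::-1]);print("F",F,np.degrees(A))
R=np.array([[np.cos(A),np.sin(A)],[-np.sin(A),np.cos(A)]])
def seg(n,p,q):
    d=p-q;print(n,R@((p+q)/2-F),np.linalg.norm(d),np.degrees(np.arctan2(-d[0],d[1])-A))
seg("rod",g(333.5,13.5,.040),g(334,198,.038))
seg("marker",g(267,45.5,.010),g(271.5,176.5,.008))
q=[g(304,152,.045),g(366,152,.045),g(366,187,.045),g(304,187,.045)];print("loose",R@(np.mean(q,0)-F))
print("tin",R@(g((377+437)/2,115,.03)-F))
```

```text
F [501.6836764  152.74373935] -6.7640747159425025
rod [  0.56320239 -48.37451746] 161.2754578462154 1.2038181620103852
marker [-62.43769222 -50.8476535 ] 126.83490308407694 -0.18918881820063246
loose [  2.33419615 -99.59136131]
tin [ 69.68240829 -50.03249644]
```

```bash
python3 -c "
from rig import hand_in
print(hand_in())"
```

```text
the job is handed in; nothing more can be done
None
```

The bench is set up as asked, and I handed the job in with the arm clear of everything; the clock read 25.5 s just before. Hand-in gave no verdict. The last wrist picture, measured in the bolted block's frame (x behind, y left), gave:

| Part | x (mm) | y (mm) | Angle to bolted block (deg) | Allowed |
|---|---|---|---|---|
| Loose V-block | +2.3 | −99.6 | not re-measured (about 0.2 after placing) | x ±8, y −110 to −90 |
| Rod centre | +0.6 | −48.4 | 1.2 | x ±6, y −62 to −38 |
| Tin | +69.7 | −50.0 | upright by eye | x 52 to 90, y −68 to −32 |
| Marker | −62.4 | −50.8 | −0.2 | x −80 to −42, y −70 to −30 |

- **Rod height and level:** I checked these only by eye. The scene and side views show the rod lying in both vees.
- **Measurement spread:** Measurements from different views disagreed by about 1–3 mm. The rod measured 161 mm long instead of 160 mm.
- **Marker distance:** I aimed for 64 mm in front of the rod instead of 60 mm, so it would clear the bolted block's foot lug.
- **Yellow plug:** In one picture it looked tipped over. A clearer picture showed it upright in its place; the first had been a shadow.
- **Other bystanders:** The second plug and the tweezers look unmoved in the last pictures. I did not check the nest fixture again after lifting the tin beside it; it looked in place then.

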